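# Load the probe frame and draw out its sprung pointer

### The arm

A 6-joint arm with a two-finger parallel gripper is mounted at the origin on the work surface. World frame = base frame: x ahead of the robot, y to its left, z up, the work surface at z = 0. Lengths are in m, angles in rad, forces in N, time in s.
With the tool pointing down it reaches from about 0.3 to 0.775 m from the base axis. Payload 14.6 kg.
Tool frame: the origin (TCP) lies on the front face of the gripper's body, between the roots of the fingers; the fingertips stand 97 mm ahead of it and the grasp point (between the pads) lies 78 mm ahead of it; z points along the fingers, y is the direction in which the jaws open and shut (so a half turn about z gives the same grasp; the last joint's range is limited). The gripper opens to 94 mm and grips with 3 to 60 N. Pads are 16 mm wide; open, the fingers measure 119 mm over their backs; the gripper's body (75 mm by 177 mm) begins 78 mm behind the grasp point.
Start: joints at [-1.276, 0.3, 1.521, -0, 1.321, -0.067], TCP at [0.195, -0.514, 0.303] pointing down, gripper open.
Joint ranges: [-3.03, 3.03], [-0.79, 2.21], [0.23, 2.52], [-1.04, 4.18], [0, 3.07], [-2.55, 2.55]. Speed limits (rad/s): [2.22, 2.22, 2.57, 3.14, 3.14, 3.14].

### API

Orientations are given as [roll, pitch, yaw] about the fixed x, y, z axes, in that order (R = Rz(yaw) Ry(pitch) Rx(roll)).
In Python, from station import ctrl gives the robot as it stands. The module is installed in compiled form; this text tells all that it offers.
- The arm moves only by the shell command python3 -m pendant 'ROWS' [FORCE]. ROWS is JSON, a list of rows, each an object of numbers: "rx", "ry", "rz": the turn, a rotation vector about the tool's x, y, z each as a share of 4 degrees, from -1 to 1; "tx", "ty", "tz": the shift along the tool's x, y, z each as a share of 0.04 m, from -1 to 1; "grip": the gripper command: -1 is fully open, 1 is shut, values between are in proportion. A call has 1 to 8 rows; each row shifts and turns the pose as measured when the row begins, along the tool's axes as they then stand; what a row does not reach is not made up. A row lasts 1/12 s, in which the tool goes at most 41.7 mm and 7.16 degrees, less where a joint would pass 70% of its speed; a pose out of reach is approached as far as the arm can. A call with a number of a shift or a turn outside -1 to 1 is refused whole. A call with a gripper value outside its range is refused whole. The fingers move at their own pace and stop on an object; FORCE is the grip in N (left out, the last holds). Time passes only in rows, so rows that do not move let the fingers close. It gives the time, the measured TCP pose, the force and the opening at its end, in the units of the state.
- ctrl.get_obs(): the state, without advancing time (a new reading comes with each control period).
- ctrl.camera(name): name is "scene" or "top" or "wrist"; returns a dict with "pixels" (384x512x3 uint8, blue, green, red), "fx", "fy", "cx", "cy" (pixels), "world_from_camera" (4x4, takes a point from camera to world coordinates). Camera axes: x right, y up, looking along -z (the intrinsics and any distortion apply to the point x, -y, -z); pixel columns grow to the right and rows downward; lengths in m; the calibration is good to about 2 mm. A picture is of the moment at which its call begins. There is no depth.
- ctrl.hand_in(): hands the job in, once; it reports no verdict.
The state is a dict: "time_s": time; "qpos": joint angles; "joint_vel": joint speeds; "tau": joint torques, N m; "ee_pos": TCP position; "eef_rot": TCP orientation; "force": force on the tool from outside, world axes, zero at the start; "moment": the same for the moment, N m; "grip_width": finger opening in m.
Only numpy, scipy, OpenCV 4.12 (cv2) and the standard library are available. Lean on these libraries where they do the work, as an engineer would, in place of code of your own. Each camera call takes 0.05 s, during which the arm holds its last target.

### The job

Place the green circuit board that carries the tall finned heat sink flat on the two raised rails of the probe frame, inside the corner stops, setting it down rather than dropping it, and let go of it. Then take the upright black grip of the spring-loaded telescoping pointer, pull the rod out of its sleeve until the index arm is level with the steel fin on the scale bar, and keep it there against the spring: finish while still holding it steady at the mark. Leave the other things on the bench where they are.

Things in the scene. Friction and masses are not known exactly. Their poses are not given: they have to be found in the camera images.
- board: loose green circuit board, 80 (x) x 120 (y) x 6 mm, 0.14 to 0.28 kg, flat on the bench at the start, with an upright finned heat sink in its exact middle. Its other parts stay below 16 mm above the underside. Origin: centre of the underside, z up. It may be placed either way round (half a turn).
- sink (a point): centre of the top of the board's aluminium heat sink, 40 mm above the board's underside; the sink is 28 mm along x (pinch it here), 50 mm along y, 34 mm tall above the board
- frame: fixed aluminium probe frame, 270 x 210 mm. Origin on the bench under the middle of the board's nest, z up. It carries two rails, the pointer's sleeve and, at y = -128 mm, a scale bar along x, top 68 mm above the bench.
- seat (a point): where the board's origin belongs: midway between the two rails, at their tops, 50 mm above the bench, axes as the frame. The rails run along x at y = -56 and +56 mm, 96 mm long; the board's 120 mm side lies across them, along y. Black corner stops rise 6 mm above the rails around a nest of 88 (x) x 128 (y) mm: 4 mm play on each side of the board.
- sleeve (a point): middle of the fixed steel sleeve from which the pointer slides; it lies along the frame's x, 120 mm long, outer radius 11.5 mm, axis 85 mm above the bench; axes as the frame
- pointer: spring-loaded telescoping steel rod, 12 mm thick, pulled out of the sleeve in the frame's -x direction, up to 100 mm. Origin: on its axis, 85 mm above the bench, in the middle of the grip; axes as the frame; at home at x = +62, y = -100 mm in the frame. The spring pulls it home with 3 N there, plus 1 N per 10 mm (7 to 12 N at the mark); let go, it snaps back.
- grip (a point): centre of the top of the pointer's upright black grip at the rod's free end: 16 x 16 mm, from 75 to 155 mm above the bench, this point at 155 mm, straight above the pointer's origin; pinch its upper 50 mm from above
- needle (a point): bent-down tip of the 5 mm needle that reaches from the grip 47 mm to +y at rod height, over the board once pulled; 76 mm above the bench. Opposite it a 4 mm wide index arm reaches 17 mm from the rod's axis to -y, towards the scale bar.
- mark: the length mark: a small black rider fixed on the scale bar, with an upright steel fin 4 mm thick along x, top 91 mm above the bench. Origin 64 mm above the bench under the fin's middle, axes as the frame, 45 to 80 mm from the pointer's home along -x. The pointer is at the mark when both origins have the same x along the frame (index arm level with the fin).
- case: bystander: closed aluminium control-unit case, 107 x 80 x 28 mm; origin under its centre
- spare_sink: bystander: a loose finned aluminium heat sink without a board, 28 x 50 x 34 mm; origin under its centre
- spool: bystander: grey plastic spool standing on its flange, 56 mm across, 38 mm high; origin under its centre
- driver: bystander: screwdriver with black handle, 150 mm long, lying down; origin underneath it
- tin: bystander: low round steel tin, 56 mm across, 35 mm high; origin under its centre
- flux: bystander: small white bottle, 38 mm across, 85 mm high; origin under its centre
- brush: bystander: small brush with wooden handle, 140 mm long, lying down; origin underneath it
Mind the look-alikes: they are no part of the job. What is shaped like the board but pink or red is not meant.

How it is judged:
On the way:
1. the board lies flat on both rails inside the corner stops, let go and at rest (x of board in the frame of seat between -0.006 and 0.006 m and y of board in the frame of seat between -0.006 and 0.006 m and z of board in the frame of seat between -0.002 and 0.003 m and angle between board's own z axis and vertical below 0.05 rad and angle between the x axis of board and the x axis of seat, either way round below 0.12 rad and contact force between the fingers and board below 0.1 N and linear speed of board below 0.03 m/s), for 0.3 s.
At the end, for the whole second after the job is handed in: board flat on both rails (6 mm in x and y of the seat, -2 to +3 mm in height, tilt 0.05 rad, square within 0.12 rad), untouched by fingers and clear of the pointer; fingers (over 3 N) hold the pointer at rest, index within 5 mm of the fin along the rod (all of step 1 and x of pointer in the frame of mark between -0.005 and 0.005 m and linear speed of pointer below 0.02 m/s and contact force between the fingers and pointer above 3 N and contact force between board and pointer below 0.2 N); the arm keeps its last pose, push and grip.
It fails at once if one of the other things on the bench is moved by more than 30 mm (distance of any of case, spare_sink, spool, driver, tin, flux, brush from where it was at the start of the episode above 0.03 m).
It fails at once if the board is dropped (falls freely faster than 0.5 m/s, i.e. from more than about 13 mm) (contact force between anything else and board below 0.02 N and linear speed of board above 0.5 m/s).
It also fails if it takes over 48 s, if anything falls off the work surface, if the arm or the gripper's body presses on something with over 40 N, if the wrist force passes 120 N, or if a joint passes its speed limit or range.

## Working session

There is one attempt and no reset: what is moved stays moved. The work goes in short steps, Python scripts to look and compute and a shell command to move; the robot and the scene stay as the last step left them, time stands still between calls to the robot, and variables do not carry over. Pictures are saved under pics/ and viewed, and the job is handed in when it is done.

```bash
mkdir -p pics; python3 - <<'E'
from station import ctrl
import cv2
o=ctrl.get_obs()
for k,v in o.items(): print(k,v)
for n in ("scene","top","wrist"):
    c=ctrl.camera(n); cv2.imwrite(f"pics/{n}0.png",c["pixels"]); print(n,c["fx"],c["fy"],c["cx"],c["cy"],[k for k in c]); print(c["world_from_camera"])
E
```

```text
time_s 0.0
qpos [-1.27560643e+00  3.00471741e-01  1.52157602e+00 -1.72400105e-05
  1.32069413e+00 -6.66047833e-02]
joint_vel [-0.0001387  -0.00111424  0.00083518 -0.0006956  -0.00033936 -0.00043399]
tau [-2.76929022e-03 -5.31802976e+01 -3.52739382e+01  7.07623176e-02
  2.43918254e-02 -8.99471388e-05]
ee_pos [ 0.19462318 -0.51425559  0.30208805]
eef_rot [-3.14044485e+00 -5.98268194e-05  3.61798922e-01]
force [-0.0621781  -0.92817055 -0.886403  ]
moment [-0.01315401  0.01698978  0.01906109]
grip_width 0.09374160655331983
scene 365.491392131665 365.491392131665 258.78087364537197 191.46767450890147 ['pixels', 'fx', 'fy', 'cx', 'cy', 'world_from_camera']
[[ 0.72334024 -0.42245311  0.5461797   1.27008897]
 [ 0.69046683  0.43581065 -0.57734274 -0.74779602]
 [ 0.00586931  0.7947342   0.60692924  0.92317421]
 [ 0.          0.          0.          1.        ]]
top 354.0587946726118 354.0587946726118 253.2566266699551 195.4992466680683 ['pixels', 'fx', 'fy', 'cx', 'cy', 'world_from_camera']
[[-1.67264536e-03  9.80433002e-01 -1.96845958e-01  3.63428718e-01]
 [-9.99968216e-01 -1.05355669e-04  7.97221361e-03  2.39957407e-02]
 [ 7.79548249e-03  1.96853036e-01  9.80402016e-01  1.10440101e+00]
 [ 0.00000000e+00  0.00000000e+00  0.00000000e+00  1.00000000e+00]]
wrist 274.77539151072796 274.77539151072796 253.5715324175403 194.7934023572882 ['pixels', 'fx', 'fy', 'cx', 'cy', 'world_from_camera']
[[ 3.54608030e-01  9.02591249e-01  2.44094617e-01  2.65169584e-01]
 [-9.35015049e-01  3.42297438e-01  9.26246259e-02 -4.86694709e-01]
 [ 4.92149315e-05 -2.61077576e-01  9.65317822e-01  3.84954457e-01]
 [ 0.00000000e+00  0.00000000e+00  0.00000000e+00  1.00000000e+00]]
```

View pics/scene0.png

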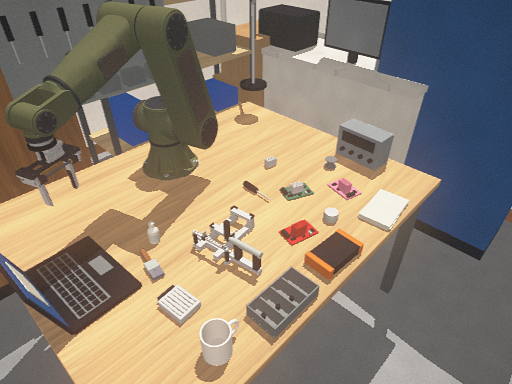

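View pics/top0.png

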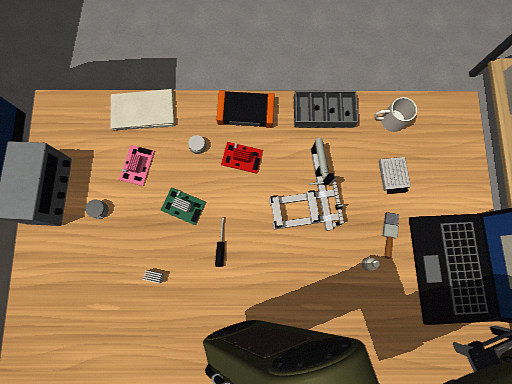

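View pics/wrist0.png

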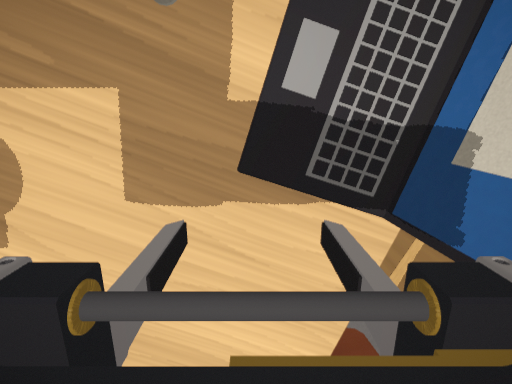

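The top view shows the green board at about px (184,205) with its sink at (182,204), and the frame around (305,205). Red (242,157) and pink (137,165) boards are decoys. Next I'll enlarge both.

```bash
cat > h.py <<'E'
import numpy as np, cv2
from station import ctrl
def ray(c,u,v):
    T=np.array(c["world_from_camera"]); d=np.array([(u-c["cx"])/c["fx"],-(v-c["cy"])/c["fy"],-1.])
    return T[:3,3],T[:3,:3]@d
def onz(c,u,v,z):
    o,d=ray(c,u,v); return o+d*(z-o[2])/d[2]
def proj(c,p):
    T=np.array(c["world_from_camera"]); q=T[:3,:3].T@(np.asarray(p)-T[:3,3])
    return np.array([c["cx"]+c["fx"]*q[0]/-q[2], c["cy"]-c["fy"]*q[1]/-q[2]])
def tri(a,b):
    (o1,d1),(o2,d2)=a,b; d1=d1/np.linalg.norm(d1);d2=d2/np.linalg.norm(d2)
    A=np.stack([d1,-d2],1); s=np.linalg.lstsq(A,o2-o1,rcond=None)[0]
    p,q=o1+s[0]*d1,o2+s[1]*d2; return (p+q)/2,np.linalg.norm(p-q)
E
python3 - <<'E'
from h import *
t=cv2.imread("pics/top0.png"); s=cv2.imread("pics/scene0.png")
cv2.imwrite("pics/t_frame.png",cv2.resize(t[130:240,255:365],None,fx=5,fy=5,interpolation=cv2.INTER_CUBIC))
cv2.imwrite("pics/s_frame.png",cv2.resize(s[190:290,170:290],None,fx=5,fy=5,interpolation=cv2.INTER_CUBIC))
c=ctrl.camera("top")
for n,u,v in (("board",184,205),("frame",295,210),("sleeve",321,160)): print(n,onz(c,u,v,.04))
E
```

```text
board [0.54765331 0.22629916 0.04      ]
frame [ 0.53210227 -0.11166332  0.04      ]
sleeve [ 0.69060107 -0.19718033  0.04      ]
```

View pics/t_frame.png

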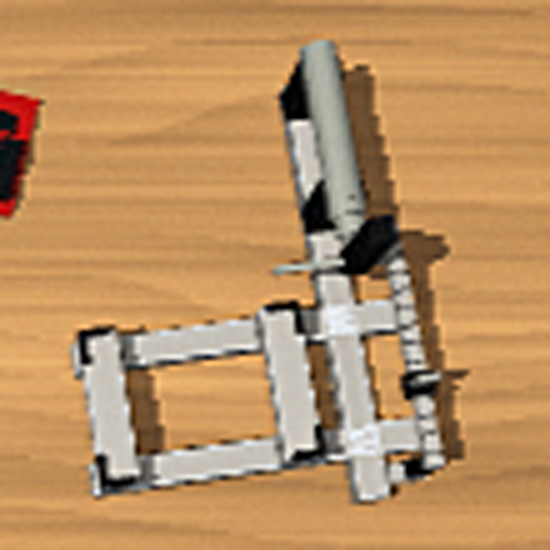

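View pics/s_frame.png

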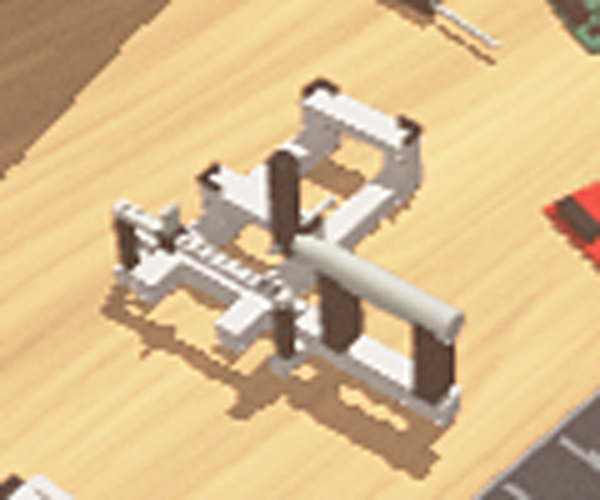

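```bash
python3 - <<'E'
from h import *
c=ctrl.camera("top"); im=c["pixels"]
hsv=cv2.cvtColor(im,cv2.COLOR_BGR2HSV)
m=cv2.inRange(hsv,(50,70,30),(95,255,255)); m[:,:150]=0; m[:,230:]=0; m[:170]=0;m[240:]=0
m=cv2.morphologyEx(m,cv2.MORPH_CLOSE,np.ones((9,9)))
cs,_=cv2.findContours(m,0,2); k=max(cs,key=cv2.contourArea)
b=cv2.boxPoints(cv2.minAreaRect(k)); P=np.array([onz(c,*p,.006) for p in b]); print(b,P.round(4),P.mean(0))
for i in range(4):
    e=P[(i+1)%4]-P[i]; print(np.linalg.norm(e),np.degrees(np.arctan2(e[1],e[0])))
# rails ends (approx, crop/5+offset), z=.05
def f(x,y): return onz(c,255+x/5,130+y/5,.05)
L1,L2=f(100,340),f(120,475); R1,R2=f(282,315),f(300,452)
print("rails",L1,L2,R1,R2)
d=(L1-L2)+(R1-R2); print("x-axis deg",np.degrees(np.arctan2(d[1],d[0])),"centre",(L1+L2+R1+R2)/4)
cv2.imwrite("pics/t_board.png",cv2.resize(im[180:230,155:215],None,fx=8,fy=8,interpolation=cv2.INTER_CUBIC))
E
```

```text
[[160.17242 209.93103]
 [170.20691 186.51724]
 [205.20691 201.51724]
 [195.17242 224.93103]] [[0.5379 0.3067 0.006 ]
 [0.6131 0.2787 0.006 ]
 [0.5646 0.1665 0.006 ]
 [0.4907 0.1958 0.006 ]] [0.55157326 0.23690381 0.006     ]
0.08024051145456201 -20.44769183756017
0.12221121470094219 -113.3465549559401
0.07956644430134294 158.38638215516548
0.12056089010992108 66.94228913763112
rails [ 0.56738455 -0.05055299  0.05      ] [ 0.48517781 -0.06138451  0.05      ] [ 0.58287751 -0.16169358  0.05      ] [ 0.49893515 -0.16964807  0.05      ]
x-axis deg 6.4508760060741235 centre [ 0.53359376 -0.11081979  0.05      ]
```

View pics/t_board.png

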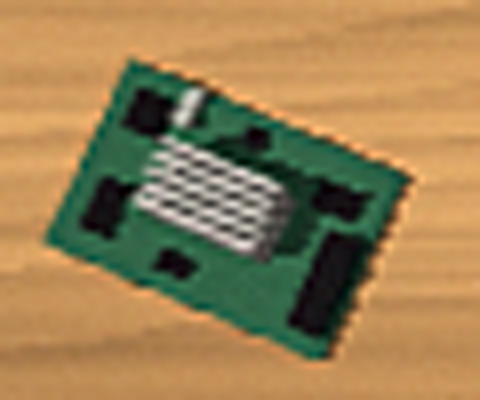

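```bash
cat >> h.py <<'E'
from scipy.spatial.transform import Rotation as Ro
def plan(tp,yaw,maxs=0.95,n=None):
    o=ctrl.get_obs(); p=np.array(o["ee_pos"]); R=Ro.from_euler("xyz",o["eef_rot"])
    tp=np.array(tp,float); Rt=Ro.from_euler("xyz",[np.pi,0,yaw])
    n=n or int(np.ceil(max(np.linalg.norm(tp-p)/(.04*maxs), (R.inv()*Rt).magnitude()/(np.radians(4)*maxs))))
    for i in range(n):
        dv=R.inv().apply((tp-p)/(n-i))/.04; dr=(R.inv()*Rt).as_rotvec()/(n-i)/np.radians(4)
        dv,dr=dv.round(2),dr.round(2)
        print(i,dict(zip(("tx","ty","tz","rx","ry","rz"),[*dv.tolist(),*dr.tolist()])))
        p=p+R.apply(dv*.04); R=R*Ro.from_rotvec(dr*np.radians(4))
def st():
    o=ctrl.get_obs(); print("t",round(o["time_s"],2),"p",np.round(o["ee_pos"],4),"rpy",np.round(np.degrees(o["eef_rot"]),2),"F",np.round(o["force"],2),"w",round(o["grip_width"],4))
E
python3 - <<'E'
from h import *
plan([.552,.237,.302],np.radians(68))
E
```

```text
0 {'tx': 0.68, 'ty': -0.65, 'tz': 0.0, 'rx': -0.0, 'ry': -0.0, 'rz': -0.54}
1 {'tx': 0.71, 'ty': -0.63, 'tz': 0.0, 'rx': -0.0, 'ry': -0.0, 'rz': -0.54}
2 {'tx': 0.73, 'ty': -0.6, 'tz': 0.0, 'rx': -0.0, 'ry': -0.0, 'rz': -0.54}
3 {'tx': 0.75, 'ty': -0.57, 'tz': 0.0, 'rx': -0.0, 'ry': -0.0, 'rz': -0.54}
4 {'tx': 0.77, 'ty': -0.55, 'tz': 0.0, 'rx': -0.0, 'ry': -0.0, 'rz': -0.54}
5 {'tx': 0.79, 'ty': -0.52, 'tz': 0.0, 'rx': -0.0, 'ry': -0.0, 'rz': -0.54}
6 {'tx': 0.81, 'ty': -0.49, 'tz': 0.0, 'rx': -0.0, 'ry': -0.0, 'rz': -0.54}
7 {'tx': 0.83, 'ty': -0.45, 'tz': 0.0, 'rx': -0.0, 'ry': -0.0, 'rz': -0.54}
8 {'tx': 0.85, 'ty': -0.42, 'tz': 0.0, 'rx': -0.0, 'ry': -0.0, 'rz': -0.54}
9 {'tx': 0.86, 'ty': -0.39, 'tz': 0.0, 'rx': -0.0, 'ry': -0.0, 'rz': -0.54}
10 {'tx': 0.88, 'ty': -0.36, 'tz': 0.0, 'rx': -0.0, 'ry': -0.0, 'rz': -0.53}
11 {'tx': 0.89, 'ty': -0.32, 'tz': 0.0, 'rx': -0.0, 'ry': -0.0, 'rz': -0.54}
12 {'tx': 0.9, 'ty': -0.29, 'tz': 0.0, 'rx': -0.0, 'ry': -0.0, 'rz': -0.53}
13 {'tx': 0.91, 'ty': -0.26, 'tz': 0.0, 'rx': -0.0, 'ry': -0.0, 'rz': -0.54}
14 {'tx': 0.92, 'ty': -0.22, 'tz': 0.0, 'rx': -0.0, 'ry': -0.0, 'rz': -0.53}
15 {'tx': 0.93, 'ty': -0.19, 'tz': 0.0, 'rx': -0.0, 'ry': -0.0, 'rz': -0.54}
16 {'tx': 0.93, 'ty': -0.16, 'tz': 0.0, 'rx': -0.0, 'ry': -0.0, 'rz': -0.53}
17 {'tx': 0.94, 'ty': -0.12, 'tz': 0.0, 'rx': -0.0, 'ry': -0.0, 'rz': -0.54}
18 {'tx': 0.94, 'ty': -0.08, 'tz': 0.0, 'rx': -0.0, 'ry': -0.0, 'rz': -0.53}
19 {'tx': 0.94, 'ty': -0.05, 'tz': 0.01, 'rx': -0.0, 'ry': -0.0, 'rz': -0.54}
20 {'tx': 0.94, 'ty': -0.02, 'tz': 0.0, 'rx': -0.0, 'ry': -0.0, 'rz': -0.53}
21 {'tx': 0.95, 'ty': 0.02, 'tz': 0.01, 'rx': -0.01, 'ry': -0.01, 'rz': -0.54}
```

```bash
python3 -m pendant '[{"tx":0.68,"ty":-0.65,"rz":-0.54,"grip":-1},{"tx":0.71,"ty":-0.63,"rz":-0.54,"grip":-1},{"tx":0.73,"ty":-0.6,"rz":-0.54,"grip":-1},{"tx":0.75,"ty":-0.57,"rz":-0.54,"grip":-1},{"tx":0.77,"ty":-0.55,"rz":-0.54,"grip":-1},{"tx":0.79,"ty":-0.52,"rz":-0.54,"grip":-1},{"tx":0.81,"ty":-0.49,"rz":-0.54,"grip":-1},{"tx":0.83,"ty":-0.45,"rz":-0.54,"grip":-1}]' 20; python3 -c "
from h import *
plan([.552,.237,.302],np.radians(68))"
```

```text
0 {'tx': 0.68, 'ty': -0.65, 'tz': 0.0, 'rx': -0.0, 'ry': -0.0, 'rz': -0.54}
1 {'tx': 0.71, 'ty': -0.63, 'tz': 0.0, 'rx': -0.0, 'ry': -0.0, 'rz': -0.54}
2 {'tx': 0.73, 'ty': -0.6, 'tz': 0.0, 'rx': -0.0, 'ry': -0.0, 'rz': -0.54}
3 {'tx': 0.75, 'ty': -0.57, 'tz': 0.0, 'rx': -0.0, 'ry': -0.0, 'rz': -0.54}
4 {'tx': 0.77, 'ty': -0.55, 'tz': 0.0, 'rx': -0.0, 'ry': -0.0, 'rz': -0.54}
5 {'tx': 0.79, 'ty': -0.52, 'tz': 0.0, 'rx': -0.0, 'ry': -0.0, 'rz': -0.54}
6 {'tx': 0.81, 'ty': -0.49, 'tz': 0.0, 'rx': -0.0, 'ry': -0.0, 'rz': -0.54}
7 {'tx': 0.83, 'ty': -0.45, 'tz': 0.0, 'rx': -0.0, 'ry': -0.0, 'rz': -0.54}
8 {'tx': 0.85, 'ty': -0.42, 'tz': 0.0, 'rx': -0.0, 'ry': -0.0, 'rz': -0.54}
9 {'tx': 0.86, 'ty': -0.39, 'tz': 0.0, 'rx': -0.0, 'ry': -0.0, 'rz': -0.54}
10 {'tx': 0.88, 'ty': -0.36, 'tz': 0.0, 'rx': -0.0, 'ry': -0.0, 'rz': -0.53}
11 {'tx': 0.89, 'ty': -0.32, 'tz': 0.0, 'rx': -0.0, 'ry': -0.0, 'rz': -0.54}
12 {'tx': 0.9, 'ty': -0.29, 'tz': 0.0, 'rx': -0.0, 'ry': -0.0, 'rz': -0.53}
13 {'tx': 0.91, 'ty': -0.26, 'tz': 0.0, 'rx': -0.0, 'ry': -0.0, 'rz': -0.54}
14 {'tx': 0.92, 'ty': -0.22, 'tz': 0.0, 'rx': -0.0, 'ry': -0.0, 'rz': -0.53}
15 {'tx': 0.93, 'ty': -0.19, 'tz': 0.0, 'rx': -0.0, 'ry': -0.0, 'rz': -0.54}
16 {'tx': 0.93, 'ty': -0.16, 'tz': 0.0, 'rx': -0.0, 'ry': -0.0, 'rz': -0.53}
17 {'tx': 0.94, 'ty': -0.12, 'tz': 0.0, 'rx': -0.0, 'ry': -0.0, 'rz': -0.54}
18 {'tx': 0.94, 'ty': -0.08, 'tz': 0.0, 'rx': -0.0, 'ry': -0.0, 'rz': -0.53}
19 {'tx': 0.94, 'ty': -0.05, 'tz': 0.01, 'rx': -0.0, 'ry': -0.0, 'rz': -0.54}
20 {'tx': 0.94, 'ty': -0.02, 'tz': 0.0, 'rx': -0.0, 'ry': -0.0, 'rz': -0.53}
21 {'tx': 0.95, 'ty': 0.02, 'tz': 0.01, 'rx': -0.01, 'ry': -0.01, 'rz': -0.54}$[0]: bad value
```

```bash
python3 -m pendant '[{"rx":0,"ry":0,"rz":-0.54,"tx":0.68,"ty":-0.65,"tz":0,"grip":-1},{"rx":0,"ry":0,"rz":-0.54,"tx":0.71,"ty":-0.63,"tz":0,"grip":-1},{"rx":0,"ry":0,"rz":-0.54,"tx":0.73,"ty":-0.6,"tz":0,"grip":-1},{"rx":0,"ry":0,"rz":-0.54,"tx":0.75,"ty":-0.57,"tz":0,"grip":-1}]' 20; python3 -c "
from h import *
st()"
```

```text
time_s: 0.58
ee_pos: [0.2587, -0.3775, 0.3003]
eef_rot: [-3.139, 0.0, 0.51]
force: [1.7, 0.6, 0.3]
grip_width: 0.0945
t 0.58 p [ 0.2587 -0.3775  0.3003] rpy [-1.7984e+02  1.0000e-02  2.9220e+01] F [1.7  0.64 0.32] w 0.0945
```

```bash
python3 -m pendant '[{"rx":0,"ry":0,"rz":-0.54,"tx":0.77,"ty":-0.55,"tz":0,"grip":-1},{"rx":0,"ry":0,"rz":-0.54,"tx":0.79,"ty":-0.52,"tz":0,"grip":-1},{"rx":0,"ry":0,"rz":-0.54,"tx":0.81,"ty":-0.49,"tz":0,"grip":-1},{"rx":0,"ry":0,"rz":-0.54,"tx":0.83,"ty":-0.45,"tz":0,"grip":-1},{"rx":0,"ry":0,"rz":-0.54,"tx":0.85,"ty":-0.42,"tz":0,"grip":-1},{"rx":0,"ry":0,"rz":-0.54,"tx":0.86,"ty":-0.39,"tz":0,"grip":-1},{"rx":0,"ry":0,"rz":-0.54,"tx":0.88,"ty":-0.36,"tz":0,"grip":-1},{"rx":0,"ry":0,"rz":-0.54,"tx":0.89,"ty":-0.32,"tz":0,"grip":-1}]'; python3 -c "
from h import *
plan([.552,.237,.302],np.radians(68))
c=ctrl.camera('wrist');cv2.imwrite('pics/w1.png',c['pixels']);np.save('w1.npy',c,allow_pickle=True)"
```

```text
time_s: 1.25
ee_pos: [0.3898, -0.0891, 0.3014]
eef_rot: [3.141, -0.002, 0.824]
force: [0.9, 0.2, 0.6]
grip_width: 0.094
0 {'tx': 0.87, 'ty': -0.26, 'tz': -0.0, 'rx': 0.0, 'ry': -0.0, 'rz': -0.52}
1 {'tx': 0.88, 'ty': -0.22, 'tz': -0.0, 'rx': 0.0, 'ry': -0.0, 'rz': -0.52}
2 {'tx': 0.89, 'ty': -0.19, 'tz': -0.0, 'rx': 0.0, 'ry': -0.0, 'rz': -0.52}
3 {'tx': 0.9, 'ty': -0.16, 'tz': -0.0, 'rx': 0.0, 'ry': -0.0, 'rz': -0.52}
4 {'tx': 0.9, 'ty': -0.13, 'tz': -0.0, 'rx': 0.0, 'ry': -0.0, 'rz': -0.52}
5 {'tx': 0.91, 'ty': -0.09, 'tz': -0.0, 'rx': 0.0, 'ry': -0.0, 'rz': -0.52}
6 {'tx': 0.91, 'ty': -0.06, 'tz': -0.0, 'rx': 0.0, 'ry': -0.01, 'rz': -0.52}
7 {'tx': 0.91, 'ty': -0.03, 'tz': -0.0, 'rx': 0.0, 'ry': -0.0, 'rz': -0.52}
8 {'tx': 0.91, 'ty': 0.0, 'tz': -0.0, 'rx': 0.0, 'ry': -0.01, 'rz': -0.52}
9 {'tx': 0.91, 'ty': 0.04, 'tz': -0.01, 'rx': 0.01, 'ry': -0.0, 'rz': -0.52}
```

View pics/w1.png

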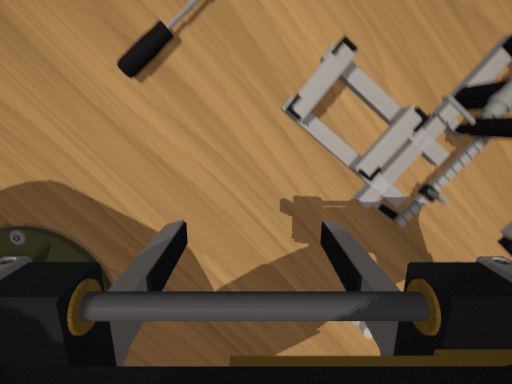

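The wrist view shows the frame from the side (rails at about (320,80) and (390,145)) and the driver at (145,50). There is plenty of time, so I'll look at the frame from above first.

```bash
python3 -c "
from h import *
plan([.534,-.125,.302],np.radians(97))"
```

```text
0 {'tx': 0.13, 'ty': 0.25, 'tz': -0.0, 'rx': 0.0, 'ry': -0.0, 'rz': -0.95}
1 {'tx': 0.11, 'ty': 0.26, 'tz': -0.0, 'rx': 0.0, 'ry': -0.0, 'rz': -0.95}
2 {'tx': 0.09, 'ty': 0.27, 'tz': -0.0, 'rx': 0.0, 'ry': -0.0, 'rz': -0.95}
3 {'tx': 0.07, 'ty': 0.28, 'tz': -0.0, 'rx': 0.0, 'ry': -0.0, 'rz': -0.95}
4 {'tx': 0.06, 'ty': 0.28, 'tz': -0.0, 'rx': 0.0, 'ry': -0.0, 'rz': -0.95}
5 {'tx': 0.04, 'ty': 0.28, 'tz': -0.0, 'rx': 0.0, 'ry': -0.0, 'rz': -0.95}
6 {'tx': 0.02, 'ty': 0.28, 'tz': -0.0, 'rx': 0.0, 'ry': -0.01, 'rz': -0.95}
7 {'tx': -0.0, 'ty': 0.29, 'tz': -0.0, 'rx': 0.0, 'ry': -0.0, 'rz': -0.95}
8 {'tx': -0.02, 'ty': 0.28, 'tz': -0.0, 'rx': 0.0, 'ry': -0.01, 'rz': -0.95}
9 {'tx': -0.04, 'ty': 0.28, 'tz': -0.0, 'rx': 0.01, 'ry': -0.0, 'rz': -0.95}
10 {'tx': -0.06, 'ty': 0.28, 'tz': -0.0, 'rx': 0.0, 'ry': -0.01, 'rz': -0.95}
11 {'tx': -0.08, 'ty': 0.28, 'tz': -0.01, 'rx': 0.01, 'ry': -0.0, 'rz': -0.95}
12 {'tx': -0.1, 'ty': 0.26, 'tz': -0.0, 'rx': 0.0, 'ry': -0.01, 'rz': -0.94}
```

```bash
python3 -m pendant '[{"rx":0,"ry":0,"rz":-0.95,"tx":0.13,"ty":0.25,"tz":0,"grip":-1},{"rx":0,"ry":0,"rz":-0.95,"tx":0.11,"ty":0.26,"tz":0,"grip":-1},{"rx":0,"ry":0,"rz":-0.95,"tx":0.09,"ty":0.27,"tz":0,"grip":-1},{"rx":0,"ry":0,"rz":-0.95,"tx":0.07,"ty":0.28,"tz":0,"grip":-1},{"rx":0,"ry":0,"rz":-0.95,"tx":0.06,"ty":0.28,"tz":0,"grip":-1},{"rx":0,"ry":0,"rz":-0.95,"tx":0.04,"ty":0.28,"tz":0,"grip":-1},{"rx":0,"ry":0,"rz":-0.95,"tx":0.02,"ty":0.28,"tz":0,"grip":-1}]'; python3 -m pendant '[{"rx":0,"ry":0,"rz":-0.95,"tx":0,"ty":0.29,"tz":0,"grip":-1},{"rx":0,"ry":0,"rz":-0.95,"tx":-0.02,"ty":0.28,"tz":0,"grip":-1},{"rx":0,"ry":0,"rz":-0.95,"tx":-0.04,"ty":0.28,"tz":0,"grip":-1},{"rx":0,"ry":0,"rz":-0.95,"tx":-0.06,"ty":0.28,"tz":0,"grip":-1},{"rx":0,"ry":0,"rz":-0.95,"tx":-0.08,"ty":0.28,"tz":0,"grip":-1},{"rx":0,"ry":0,"rz":-0.94,"tx":-0.1,"ty":0.26,"tz":0,"grip":-1},{"rx":0,"ry":0,"rz":0,"tx":0,"ty":0,"tz":0,"grip":-1},{"rx":0,"ry":0,"rz":0,"tx":0,"ty":0,"tz":0,"grip":-1}]'; python3 -c "
from h import *
st()
c=ctrl.camera('wrist');cv2.imwrite('pics/w2.png',c['pixels']);np.save('w2.npy',c,allow_pickle=True)
cv2.imwrite('pics/w2b.png',cv2.resize(c['pixels'],(800,600),interpolation=cv2.INTER_CUBIC))
c=ctrl.camera('scene');cv2.imwrite('pics/s2.png',c['pixels']);np.save('s2.npy',c,allow_pickle=True)
"
```

```text
time_s: 1.88
ee_pos: [0.4719, -0.0996, 0.3017]
eef_rot: [3.14, -0.003, 1.326]
force: [0.2, -0.5, 0.9]
grip_width: 0.094
time_s: 2.55
ee_pos: [0.5422, -0.118, 0.3001]
eef_rot: [3.141, -0.003, 1.745]
force: [-0.4, -0.1, 0.5]
grip_width: 0.0935
t 2.55 p [ 0.5422 -0.118   0.3001] rpy [179.96  -0.18 100.01] F [-0.42 -0.1   0.48] w 0.0935
```

View pics/w2b.png

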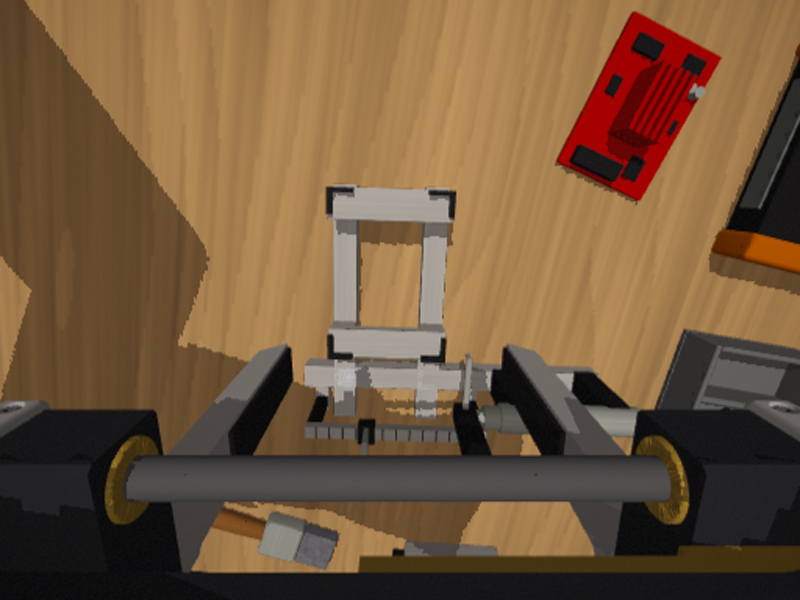

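```bash
python3 -c "
from h import *
im=cv2.imread('pics/w2.png')
cv2.imwrite('pics/w2z.png',cv2.resize(im[110:236,190:300],None,fx=4.7,fy=4.7,interpolation=cv2.INTER_CUBIC))
cv2.imwrite('pics/w2y.png',cv2.resize(im[215:305,180:340],None,fx=5,fy=5,interpolation=cv2.INTER_CUBIC))
"
```

```text
(no output)
```

View pics/w2z.png

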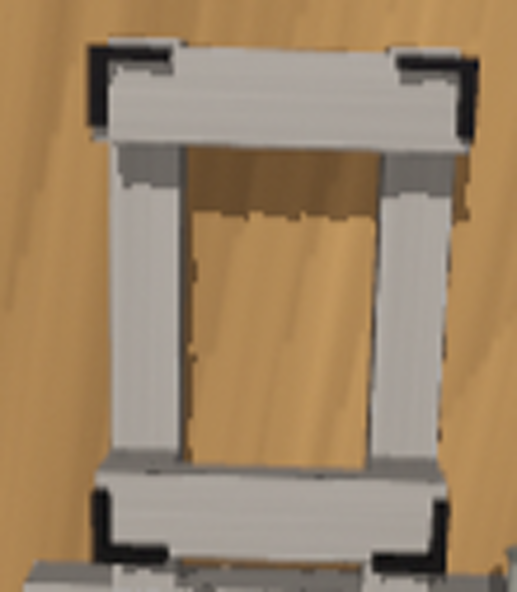

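View pics/w2y.png

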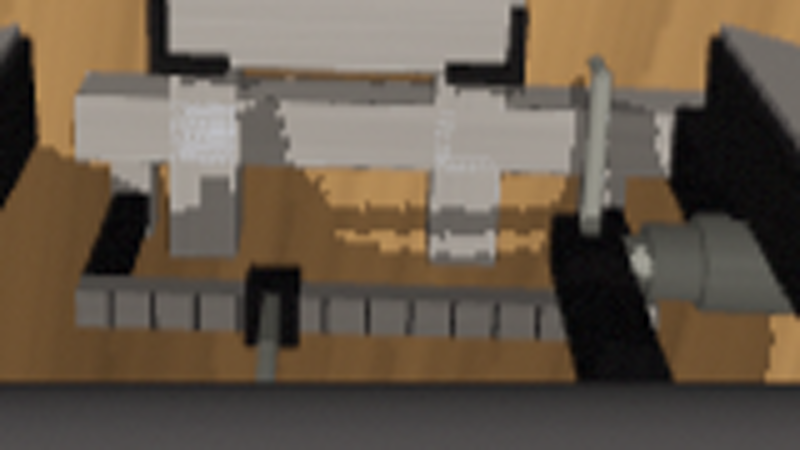

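```bash
python3 -c "
from h import *
c=np.load('w2.npy',allow_pickle=True).item()
def g(x,y,z): return onz(c,(x+.5)/4.7-.5+190,(y+.5)/4.7-.5+110,z)
for nm,pts in (('outer',[(90,45),(478,60),(445,572),(95,562)]),('inner',[(108,68),(459,78),(432,552),(110,545)])):
    P=np.array([g(*p,.056) for p in pts]); print(nm,P.round(4).tolist()); print('ctr',P.mean(0).round(4))
    for i in range(4):
        e=P[(i+1)%4]-P[i]; print(np.linalg.norm(e).round(4),np.degrees(np.arctan2(e[1],e[0])).round(2))
"
```

```text
outer [[0.4777, -0.0496, 0.056], [0.5718, -0.0365, 0.056], [0.5911, -0.1698, 0.056], [0.4971, -0.1835, 0.056]]
ctr [ 0.5344 -0.1099  0.056 ]
0.095 7.91
0.1347 -81.74
0.0951 -171.7
0.1353 98.21
inner [[0.4828, -0.0542, 0.056], [0.5681, -0.0415, 0.056], [0.5865, -0.1647, 0.056], [0.5004, -0.1779, 0.056]]
ctr [ 0.5344 -0.1096  0.056 ]
0.0862 8.47
0.1246 -81.5
0.0871 -171.28
0.125 98.09
```

```bash
cat >> h.py <<'E'
FO=np.array([.5344,-.1098,0]); FY=np.radians(8.2)
FR=np.array([[np.cos(FY),-np.sin(FY),0],[np.sin(FY),np.cos(FY),0],[0,0,1]])
def toF(p): return FR.T@(np.asarray(p)-FO)
def toW(p): return FR@np.asarray(p,float)+FO
def rayplaneY(c,u,v,yf):
    o,d=ray(c,u,v); o=toF(o); d=FR.T@d; return o+d*(yf-o[1])/d[1]
E
python3 -c "
from h import *
c=np.load('w2.npy',allow_pickle=True).item()
def px(x,y): return (x+.5)/5-.5+180,(y+.5)/5-.5+215
print('fin',rayplaneY(c,*px(268,340),-.128),rayplaneY(c,*px(269,375),-.128))
print('rider',rayplaneY(c,*px(272,340),-.124),toF(onz(c,*px(274,275),.072)))
print('needle',toF(onz(c,*px(595,140),.085)), toF(onz(c,*px(598,90),.085)))
print('grip',toF(onz(c,*px(587,218),.085)))
for n in ('scene','top'):
  cc=ctrl.camera(n)
  for nm,p in (('grip',[.062,-.1,.155]),('mark0',[0,-.128,.091]),('seat',[0,0,.05]),('st',[-.048,.068,.056])): print(n,nm,proj(cc,toW(p)))
"
```

```text
fin [-0.01511549 -0.128       0.08051648] [-0.01382164 -0.128       0.09520341]
rider [-0.01374869 -0.124       0.08667659] [-0.01438322 -0.11483359  0.072     ]
needle [ 0.06146623 -0.06927895  0.085     ] [ 0.06122122 -0.05662118  0.085     ]
grip [ 0.06106423 -0.0895751   0.085     ]
scene grip [225.63000409 221.16829878]
scene mark0 [206.4173195 232.9934292]
scene seat [231.57856742 221.01414217]
scene st [232.93347962 204.82995108]
top grip [331.24442133 175.68517859]
top mark0 [339.73030815 200.27724687]
top seat [294.77306441 208.72835646]
top st [275.14765588 227.45247011]
```

Frame origin measures (0.5344, -0.1098) with yaw 8.2°. The stops measure 95 x 135 mm outside, which fits the 88 x 128 nest. The needle comes out at frame x = 61.5 against 62 expected. The mark is at frame x ≈ -14.5 mm, so the pull is about 76 mm, within range. Now to the board.

```bash
python3 -c "
from h import *
plan([.5516,.225,.26],np.radians(68))"
```

```text
0 {'tx': 0.84, 'ty': 0.17, 'tz': 0.1, 'rx': 0.0, 'ry': -0.0, 'rz': 0.8}
1 {'tx': 0.85, 'ty': 0.13, 'tz': 0.1, 'rx': 0.0, 'ry': -0.0, 'rz': 0.8}
2 {'tx': 0.85, 'ty': 0.08, 'tz': 0.11, 'rx': 0.0, 'ry': -0.01, 'rz': 0.8}
3 {'tx': 0.86, 'ty': 0.03, 'tz': 0.1, 'rx': 0.0, 'ry': -0.0, 'rz': 0.8}
4 {'tx': 0.86, 'ty': -0.02, 'tz': 0.1, 'rx': 0.0, 'ry': -0.01, 'rz': 0.8}
5 {'tx': 0.85, 'ty': -0.06, 'tz': 0.1, 'rx': 0.0, 'ry': -0.0, 'rz': 0.8}
6 {'tx': 0.85, 'ty': -0.11, 'tz': 0.11, 'rx': 0.0, 'ry': -0.01, 'rz': 0.8}
7 {'tx': 0.84, 'ty': -0.16, 'tz': 0.1, 'rx': 0.0, 'ry': -0.01, 'rz': 0.8}
8 {'tx': 0.83, 'ty': -0.21, 'tz': 0.11, 'rx': 0.0, 'ry': -0.0, 'rz': 0.8}
9 {'tx': 0.82, 'ty': -0.25, 'tz': 0.1, 'rx': 0.0, 'ry': -0.01, 'rz': 0.81}
```

```bash
python3 -m pendant '[{"rx":0,"ry":0,"rz":0.8,"tx":0.84,"ty":0.17,"tz":0.1,"grip":-1},{"rx":0,"ry":0,"rz":0.8,"tx":0.85,"ty":0.13,"tz":0.1,"grip":-1},{"rx":0,"ry":0,"rz":0.8,"tx":0.85,"ty":0.08,"tz":0.1,"grip":-1},{"rx":0,"ry":0,"rz":0.8,"tx":0.86,"ty":0.03,"tz":0.1,"grip":-1},{"rx":0,"ry":0,"rz":0.8,"tx":0.86,"ty":-0.02,"tz":0.1,"grip":-1},{"rx":0,"ry":0,"rz":0.8,"tx":0.85,"ty":-0.06,"tz":0.1,"grip":-1}]'; python3 -m pendant '[{"rx":0,"ry":0,"rz":0.8,"tx":0.85,"ty":-0.11,"tz":0.1,"grip":-1},{"rx":0,"ry":0,"rz":0.8,"tx":0.84,"ty":-0.16,"tz":0.1,"grip":-1},{"rx":0,"ry":0,"rz":0.8,"tx":0.83,"ty":-0.21,"tz":0.1,"grip":-1},{"rx":0,"ry":0,"rz":0.8,"tx":0.82,"ty":-0.25,"tz":0.1,"grip":-1},{"rx":0,"ry":0,"rz":0,"tx":0,"ty":0,"tz":0,"grip":-1},{"rx":0,"ry":0,"rz":0,"tx":0,"ty":0,"tz":0,"grip":-1}]'; python3 -c "
from h import *
st()
c=ctrl.camera('wrist');cv2.imwrite('pics/w3.png',c['pixels']);np.save('w3.npy',c,allow_pickle=True)
"
```

```text
time_s: 3.25
ee_pos: [0.5474, 0.09, 0.2785]
eef_rot: [3.137, -0.003, 1.382]
force: [0.8, -0.4, 0.4]
grip_width: 0.0935
time_s: 3.75
ee_pos: [0.5522, 0.2394, 0.2628]
eef_rot: [3.137, -0.005, 1.143]
force: [-0.2, 0.6, -0.6]
grip_width: 0.0941
t 3.75 p [0.5522 0.2394 0.2628] rpy [179.75  -0.28  65.5 ] F [-0.19  0.56 -0.59] w 0.0941
```

View pics/w3.png

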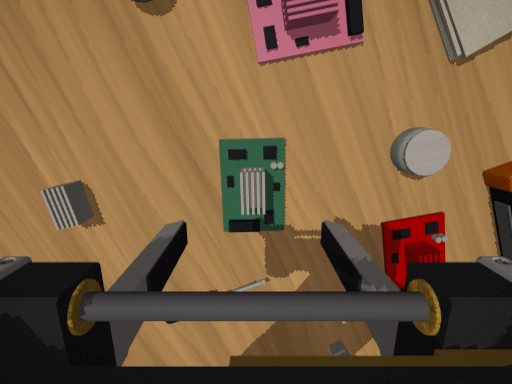

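Green board fills px (220..286, 138..232), with the sink top at about (253,190). Pink and red boards, spare sink (68,205) and the tin (422,152) are apart from it. I'll measure it.

```bash
python3 -c "
from h import *
c=np.load('w3.npy',allow_pickle=True).item(); im=c['pixels']
hsv=cv2.cvtColor(im,cv2.COLOR_BGR2HSV)
m=cv2.inRange(hsv,(50,70,30),(95,255,255)); m[:,:200]=0;m[:,310:]=0;m[:120]=0;m[245:]=0
m=cv2.morphologyEx(m,cv2.MORPH_CLOSE,np.ones((15,15)))
k=max(cv2.findContours(m,0,2)[0],key=cv2.contourArea)
b=cv2.boxPoints(cv2.minAreaRect(k)); P=np.array([onz(c,*p,.006) for p in b]); print(P.round(4).tolist(),P.mean(0).round(4))
for i in range(4):
    e=P[(i+1)%4]-P[i]; print(np.linalg.norm(e).round(4),np.degrees(np.arctan2(e[1],e[0])).round(2))
z=im[155:230,225:285]; cv2.imwrite('pics/w3z.png',cv2.resize(z,None,fx=8,fy=8,interpolation=cv2.INTER_CUBIC))
"
```

```text
[[0.5372, 0.3067, 0.006], [0.6099, 0.2758, 0.006], [0.5665, 0.1647, 0.006], [0.4871, 0.1984, 0.006]] [0.5502 0.2364 0.006 ]
0.079 -23.03
0.1192 -111.34
0.0863 157.01
0.1193 65.17
```

View pics/w3z.png

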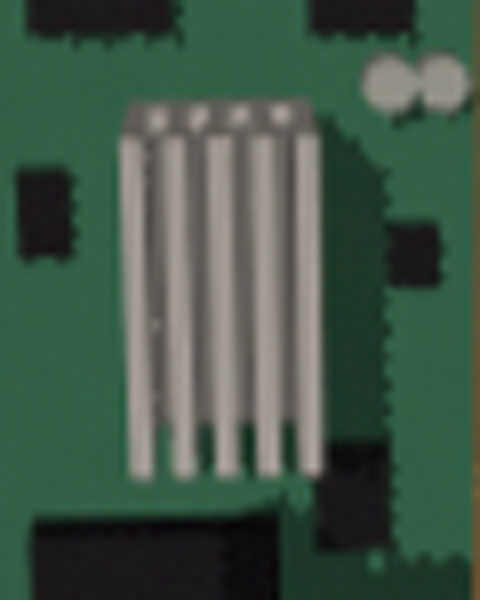

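```bash
python3 -c "
from h import *
c=np.load('w3.npy',allow_pickle=True).item()
P=np.array([onz(c,(x+.5)/8-.5+225,(y+.5)/8-.5+155,.04) for x,y in [(120,135),(321,135),(324,478),(132,478)]]); print(P.round(4).tolist(),P.mean(0).round(4))
for i in range(4):
    e=P[(i+1)%4]-P[i]; print(np.linalg.norm(e).round(4),np.degrees(np.arctan2(e[1],e[0])).round(2))
"
```

```text
[[0.5474, 0.2656, 0.04], [0.5732, 0.2539, 0.04], [0.5529, 0.2071, 0.04], [0.5273, 0.2188, 0.04]] [0.5502 0.2363 0.04  ]
0.0283 -24.5
0.051 -113.37
0.0282 155.45
0.051 66.77
```

Sink top centre is (0.5502, 0.2363), size 28 x 51 mm (expected 28 x 50), and the board centre agrees. Board x axis is at about -23.5°, so tool yaw is 66.5°.

```bash
python3 -c "
from h import *
plan([.5502,.2363,.140],np.radians(66.5),n=5)"
```

```text
0 {'tx': -0.02, 'ty': -0.01, 'tz': 0.61, 'rx': 0.01, 'ry': -0.01, 'rz': -0.05}
1 {'tx': -0.02, 'ty': -0.0, 'tz': 0.62, 'rx': 0.01, 'ry': -0.02, 'rz': -0.05}
2 {'tx': -0.02, 'ty': -0.01, 'tz': 0.61, 'rx': 0.01, 'ry': -0.01, 'rz': -0.05}
3 {'tx': -0.02, 'ty': -0.0, 'tz': 0.62, 'rx': 0.01, 'ry': -0.02, 'rz': -0.05}
4 {'tx': -0.02, 'ty': -0.0, 'tz': 0.61, 'rx': 0.02, 'ry': -0.01, 'rz': -0.05}
```

```bash
python3 -m pendant '[{"rx":0.01,"ry":-0.01,"rz":-0.05,"tx":-0.02,"ty":-0.01,"tz":0.6,"grip":-1},{"rx":0.01,"ry":-0.02,"rz":-0.05,"tx":-0.02,"ty":0,"tz":0.6,"grip":-1},{"rx":0.01,"ry":-0.01,"rz":-0.05,"tx":-0.02,"ty":-0.01,"tz":0.6,"grip":-1},{"rx":0.01,"ry":-0.02,"rz":-0.05,"tx":-0.02,"ty":0,"tz":0.6,"grip":-1},{"rx":0.01,"ry":-0.01,"rz":-0.05,"tx":-0.02,"ty":0,"tz":0.3,"grip":-1},{"rx":0,"ry":0,"rz":0,"tx":0,"ty":0,"tz":0,"grip":-1},{"rx":0,"ry":0,"rz":0,"tx":0,"ty":0,"tz":0,"grip":-1}]'; python3 -c "
from h import *
st(); plan([.5502,.2363,.116],np.radians(66.5),n=3)"
```

```text
time_s: 4.38
ee_pos: [0.5516, 0.2287, 0.1556]
eef_rot: [3.136, -0.004, 1.156]
force: [0.0, 0.0, 0.4]
grip_width: 0.0939
t 4.38 p [0.5516 0.2287 0.1556] rpy [179.67  -0.23  66.23] F [0.03 0.03 0.42] w 0.0939
0 {'tx': 0.05, 'ty': -0.04, 'tz': 0.33, 'rx': 0.03, 'ry': -0.02, 'rz': -0.02}
1 {'tx': 0.05, 'ty': -0.04, 'tz': 0.33, 'rx': 0.03, 'ry': -0.02, 'rz': -0.02}
2 {'tx': 0.06, 'ty': -0.03, 'tz': 0.33, 'rx': 0.02, 'ry': -0.02, 'rz': -0.03}
```

```bash
python3 -m pendant '[{"rx":0.04,"ry":-0.03,"rz":-0.02,"tx":0.08,"ty":-0.05,"tz":0.3,"grip":-1},{"rx":0.03,"ry":-0.02,"rz":-0.02,"tx":0.08,"ty":-0.05,"tz":0.3,"grip":-1},{"rx":0,"ry":0,"rz":0,"tx":0,"ty":0,"tz":0.2,"grip":-1},{"rx":0,"ry":0,"rz":0,"tx":0,"ty":0,"tz":0,"grip":-1},{"rx":0,"ry":0,"rz":0,"tx":0,"ty":0,"tz":0,"grip":-1}]'; python3 -c "
from h import *
st(); plan([.5502,.2363,.116],np.radians(66.5),n=2)"
```

```text
time_s: 4.8
ee_pos: [0.5521, 0.2368, 0.1245]
eef_rot: [3.137, -0.004, 1.158]
force: [0.0, -1.1, 0.2]
grip_width: 0.0938
t 4.8 p [0.5521 0.2368 0.1245] rpy [179.74  -0.23  66.36] F [ 0.01 -1.1   0.2 ] w 0.0938
0 {'tx': -0.02, 'ty': -0.02, 'tz': 0.11, 'rx': 0.03, 'ry': -0.03, 'rz': -0.02}
1 {'tx': -0.01, 'ty': -0.02, 'tz': 0.1, 'rx': 0.04, 'ry': -0.03, 'rz': -0.02}
```

```bash
python3 -m pendant '[{"rx":0.05,"ry":-0.05,"rz":-0.03,"tx":-0.02,"ty":-0.04,"tz":0.12,"grip":-1},{"rx":0.02,"ry":-0.02,"rz":0,"tx":-0.01,"ty":-0.02,"tz":0.1,"grip":-1},{"rx":0,"ry":0,"rz":0,"tx":0,"ty":0,"tz":0,"grip":-1}]'; python3 -c "
from h import *
st()
c=ctrl.camera('wrist');cv2.imwrite('pics/w4.png',c['pixels'])
"
```

```text
time_s: 5.05
ee_pos: [0.5494, 0.237, 0.1155]
eef_rot: [-3.141, 0.001, 1.161]
force: [0.1, 0.4, -0.0]
grip_width: 0.0945
t 5.05 p [0.5494 0.237  0.1155] rpy [-1.7999e+02  4.0000e-02  6.6510e+01] F [ 0.12  0.4  -0.03] w 0.0945
```

View pics/w4.png

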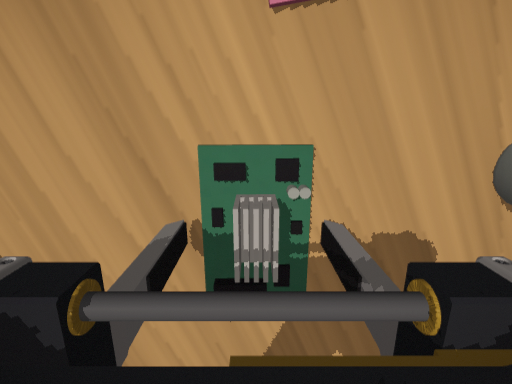

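The sink sits centred between the fingers (px 234..278, fingertips at 180 and 330). Closing now.

```bash
python3 -m pendant '[{"rx":0,"ry":0,"rz":0,"tx":0,"ty":0,"tz":0,"grip":1},{"rx":0,"ry":0,"rz":0,"tx":0,"ty":0,"tz":0,"grip":1},{"rx":0,"ry":0,"rz":0,"tx":0,"ty":0,"tz":0,"grip":1},{"rx":0,"ry":0,"rz":0,"tx":0,"ty":0,"tz":0,"grip":1},{"rx":0,"ry":0,"rz":0,"tx":0,"ty":0,"tz":0,"grip":1},{"rx":0,"ry":0,"rz":0,"tx":0,"ty":0,"tz":0,"grip":1}]' 25
```

```text
time_s: 5.6
ee_pos: [0.5499, 0.237, 0.1168]
eef_rot: [3.14, -0.001, 1.161]
force: [0.3, 0.6, 0.1]
grip_width: 0.0573
```

```bash
python3 -m pendant '[{"rx":0,"ry":0,"rz":0,"tx":0,"ty":0,"tz":0,"grip":1},{"rx":0,"ry":0,"rz":0,"tx":0,"ty":0,"tz":0,"grip":1},{"rx":0,"ry":0,"rz":0,"tx":0,"ty":0,"tz":0,"grip":1}]'; python3 -c "
from h import *
st()"
```

```text
time_s: 5.85
ee_pos: [0.5499, 0.2371, 0.117]
eef_rot: [3.14, -0.001, 1.161]
force: [0.3, 0.1, 1.0]
grip_width: 0.0372
t 5.85 p [0.5499 0.2371 0.117 ] rpy [ 1.7991e+02 -5.0000e-02  6.6500e+01] F [0.34 0.09 0.96] w 0.0372
```

```bash
python3 -m pendant '[{"rx":0,"ry":0,"rz":0,"tx":0,"ty":0,"tz":0,"grip":1},{"rx":0,"ry":0,"rz":0,"tx":0,"ty":0,"tz":0,"grip":1},{"rx":0,"ry":0,"rz":0,"tx":0,"ty":0,"tz":0,"grip":1},{"rx":0,"ry":0,"rz":0,"tx":0,"ty":0,"tz":0,"grip":1}]'; python3 -c "
from h import *
st()"
```

```text
time_s: 6.18
ee_pos: [0.55, 0.237, 0.117]
eef_rot: [3.14, -0.001, 1.161]
force: [0.7, -0.3, 0.3]
grip_width: 0.0274
t 6.18 p [0.55  0.237 0.117] rpy [ 1.7991e+02 -5.0000e-02  6.6500e+01] F [ 0.73 -0.29  0.33] w 0.0274
```

```bash
python3 -m pendant '[{"rx":0,"ry":0,"rz":0,"tx":0,"ty":0,"tz":-0.15,"grip":1},{"rx":0,"ry":0,"rz":0,"tx":0,"ty":0,"tz":-0.3,"grip":1},{"rx":0,"ry":0,"rz":0,"tx":0,"ty":0,"tz":-0.5,"grip":1},{"rx":0,"ry":0,"rz":0,"tx":0,"ty":0,"tz":-0.6,"grip":1},{"rx":0,"ry":0,"rz":0,"tx":0,"ty":0,"tz":-0.6,"grip":1},{"rx":0,"ry":0,"rz":0,"tx":0,"ty":0,"tz":-0.6,"grip":1},{"rx":0,"ry":0,"rz":0,"tx":0,"ty":0,"tz":-0.3,"grip":1},{"rx":0,"ry":0,"rz":0,"tx":0,"ty":0,"tz":0,"grip":1}]'; python3 -c "
from h import *
st()
c=ctrl.camera('wrist');cv2.imwrite('pics/w5.png',c['pixels'])
plan([.5344,-.10,.235],np.radians(98.2),n=13)"
```

```text
time_s: 6.85
ee_pos: [0.5486, 0.2367, 0.2488]
eef_rot: [-3.141, 0.001, 1.161]
force: [-0.1, -0.4, -1.4]
grip_width: 0.0274
t 6.85 p [0.5486 0.2367 0.2488] rpy [-1.7999e+02  4.0000e-02  6.6500e+01] F [-0.11 -0.35 -1.44] w 0.0274
0 {'tx': -0.6, 'ty': 0.23, 'tz': 0.03, 'rx': -0.0, 'ry': 0.0, 'rz': -0.61}
1 {'tx': -0.61, 'ty': 0.21, 'tz': 0.02, 'rx': -0.0, 'ry': 0.0, 'rz': -0.61}
2 {'tx': -0.62, 'ty': 0.18, 'tz': 0.03, 'rx': -0.0, 'ry': 0.0, 'rz': -0.61}
3 {'tx': -0.63, 'ty': 0.15, 'tz': 0.02, 'rx': -0.0, 'ry': 0.0, 'rz': -0.61}
4 {'tx': -0.64, 'ty': 0.13, 'tz': 0.03, 'rx': -0.0, 'ry': 0.0, 'rz': -0.61}
5 {'tx': -0.64, 'ty': 0.1, 'tz': 0.02, 'rx': -0.0, 'ry': 0.0, 'rz': -0.61}
6 {'tx': -0.64, 'ty': 0.07, 'tz': 0.03, 'rx': -0.0, 'ry': 0.0, 'rz': -0.61}
7 {'tx': -0.65, 'ty': 0.05, 'tz': 0.02, 'rx': -0.0, 'ry': 0.0, 'rz': -0.61}
8 {'tx': -0.65, 'ty': 0.02, 'tz': 0.03, 'rx': -0.0, 'ry': 0.0, 'rz': -0.61}
9 {'tx': -0.65, 'ty': -0.01, 'tz': 0.02, 'rx': -0.0, 'ry': 0.0, 'rz': -0.61}
10 {'tx': -0.65, 'ty': -0.04, 'tz': 0.03, 'rx': -0.0, 'ry': 0.0, 'rz': -0.61}
11 {'tx': -0.64, 'ty': -0.07, 'tz': 0.02, 'rx': -0.01, 'ry': 0.0, 'rz': -0.61}
12 {'tx': -0.64, 'ty': -0.09, 'tz': 0.03, 'rx': -0.0, 'ry': 0.01, 'rz': -0.6}
```

View pics/w5.png

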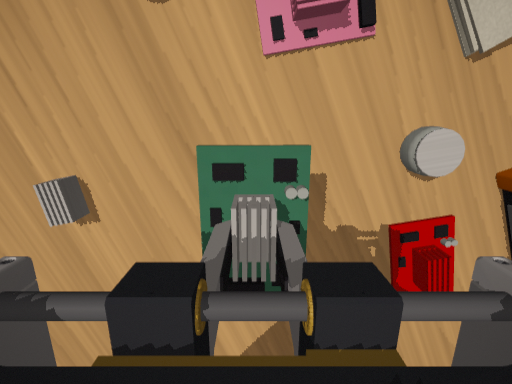

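The board is held level by the sink. I'll measure where it sits in the hand from its far edge at px (198,146) to (310,146).

```bash
python3 -c "
from h import *
c=ctrl.camera('wrist'); o=ctrl.get_obs(); im=c['pixels']
R=Ro.from_euler('xyz',o['eef_rot']); p=np.array(o['ee_pos'])
g=cv2.inRange(cv2.cvtColor(im,cv2.COLOR_BGR2HSV),(50,70,30),(95,255,255))
cols=[(u,np.where(g[130:200,u])[0][0]+130) for u in range(204,306,4)]
k=np.polyfit(*zip(*cols),1); print(k)
rows=[(v,np.where(g[v,180:330])[0][0]+180,np.where(g[v,180:330])[0][-1]+180) for v in range(150,180,6)]; print(rows)
for v,a,b in rows[1:4]:
    for z in (.1378,): print([ (R.inv().apply(onz(c,u,v,z)-p)*1000).round(1).tolist() for u in (a-.5,b+.5)])
for u in (210,300): print((R.inv().apply(onz(c,u,np.polyval(k,u)-.5,.1378)-p)*1000).round(1))
"
```

```text
[-1.45299145e-03  1.46330598e+02]
[(150, np.int64(197), np.int64(310)), (156, np.int64(197), np.int64(310)), (162, np.int64(197), np.int64(309)), (168, np.int64(198), np.int64(309)), (174, np.int64(198), np.int64(309))]
[[52.7, -40.0, 108.1], [52.7, 39.8, 107.9]]
[[48.4, -40.2, 108.1], [48.5, 39.3, 107.9]]
[[44.2, -39.7, 108.1], [44.2, 39.6, 107.9]]
[ 59.9 -30.2 108.1]
[ 60.   32.1 107.9]
```

Board is centred in the hand to within about 0.3 mm and square. Moving to above the seat.

```bash
python3 -m pendant '[{"rx":0,"ry":0,"rz":-0.3,"tx":-0.3,"ty":0.11,"tz":0.03,"grip":1},{"rx":0,"ry":0,"rz":-0.61,"tx":-0.6,"ty":0.23,"tz":0.02,"grip":1},{"rx":0,"ry":0,"rz":-0.61,"tx":-0.61,"ty":0.2,"tz":0.02,"grip":1},{"rx":0,"ry":0,"rz":-0.61,"tx":-0.62,"ty":0.18,"tz":0.02,"grip":1},{"rx":0,"ry":0,"rz":-0.61,"tx":-0.63,"ty":0.15,"tz":0.02,"grip":1},{"rx":0,"ry":0,"rz":-0.61,"tx":-0.64,"ty":0.13,"tz":0.02,"grip":1},{"rx":0,"ry":0,"rz":-0.61,"tx":-0.64,"ty":0.1,"tz":0.02,"grip":1},{"rx":0,"ry":0,"rz":-0.61,"tx":-0.64,"ty":0.07,"tz":0.02,"grip":1}]';  python3 -c "
from h import *
st()
plan([.5344,-.105,.235],np.radians(98.2),n=7)"
```

```text
time_s: 7.62
ee_pos: [0.5397, 0.039, 0.2287]
eef_rot: [-3.122, 0.005, 1.5]
force: [0.0, -0.2, -2.7]
grip_width: 0.0274
t 7.62 p [0.5397 0.039  0.2287] rpy [-178.88    0.27   85.94] F [ 0.02 -0.24 -2.69] w 0.0274
0 {'tx': -0.51, 'ty': 0.02, 'tz': -0.02, 'rx': -0.04, 'ry': 0.01, 'rz': -0.44}
1 {'tx': -0.52, 'ty': 0.0, 'tz': -0.02, 'rx': -0.04, 'ry': 0.0, 'rz': -0.44}
2 {'tx': -0.51, 'ty': -0.01, 'tz': -0.02, 'rx': -0.04, 'ry': 0.01, 'rz': -0.44}
3 {'tx': -0.51, 'ty': -0.03, 'tz': -0.02, 'rx': -0.04, 'ry': 0.0, 'rz': -0.44}
4 {'tx': -0.52, 'ty': -0.05, 'tz': -0.02, 'rx': -0.04, 'ry': 0.01, 'rz': -0.43}
5 {'tx': -0.51, 'ty': -0.06, 'tz': -0.02, 'rx': -0.04, 'ry': 0.0, 'rz': -0.44}
6 {'tx': -0.51, 'ty': -0.08, 'tz': -0.03, 'rx': -0.05, 'ry': 0.01, 'rz': -0.43}
```

```bash
python3 -m pendant '[{"rx":-0.05,"ry":0.01,"rz":-0.44,"tx":-0.51,"ty":0.02,"tz":-0.04,"grip":1},{"rx":-0.05,"ry":0.01,"rz":-0.44,"tx":-0.5,"ty":0,"tz":-0.04,"grip":1},{"rx":-0.05,"ry":0.01,"rz":-0.44,"tx":-0.5,"ty":-0.01,"tz":-0.04,"grip":1},{"rx":-0.05,"ry":0.01,"rz":-0.44,"tx":-0.45,"ty":-0.03,"tz":-0.04,"grip":1},{"rx":-0.05,"ry":0,"rz":-0.4,"tx":-0.4,"ty":-0.04,"tz":-0.02,"grip":1},{"rx":0,"ry":0,"rz":-0.2,"tx":-0.3,"ty":-0.05,"tz":-0.02,"grip":1},{"rx":0,"ry":0,"rz":0,"tx":0,"ty":0,"tz":0,"grip":1},{"rx":0,"ry":0,"rz":0,"tx":0,"ty":0,"tz":0,"grip":1}]';  python3 -c "
from h import *
st()
plan([.5344,-.1098,.22],np.radians(98.2),n=4)"
```

```text
time_s: 8.28
ee_pos: [0.5306, -0.0772, 0.2261]
eef_rot: [-3.122, -0.004, 1.67]
force: [0.1, 0.3, -1.8]
grip_width: 0.0281
t 8.28 p [ 0.5306 -0.0772  0.2261] rpy [-178.85   -0.22   95.69] F [ 0.15  0.33 -1.85] w 0.0281
0 {'tx': -0.2, 'ty': 0.0, 'tz': 0.04, 'rx': -0.07, 'ry': -0.02, 'rz': -0.16}
1 {'tx': -0.21, 'ty': 0.0, 'tz': 0.04, 'rx': -0.07, 'ry': -0.01, 'rz': -0.16}
2 {'tx': -0.2, 'ty': 0.0, 'tz': 0.04, 'rx': -0.07, 'ry': -0.02, 'rz': -0.15}
3 {'tx': -0.21, 'ty': 0.0, 'tz': 0.03, 'rx': -0.08, 'ry': -0.01, 'rz': -0.16}
```

```bash
python3 -m pendant '[{"rx":-0.15,"ry":-0.02,"rz":-0.18,"tx":-0.22,"ty":0,"tz":0.03,"grip":1},{"rx":-0.1,"ry":-0.02,"rz":-0.18,"tx":-0.22,"ty":0,"tz":0.03,"grip":1},{"rx":-0.08,"ry":-0.02,"rz":-0.16,"tx":-0.2,"ty":0,"tz":0.03,"grip":1},{"rx":0,"ry":0,"rz":-0.1,"tx":-0.16,"ty":0,"tz":0,"grip":1},{"rx":0,"ry":0,"rz":0,"tx":0,"ty":0,"tz":0,"grip":1},{"rx":0,"ry":0,"rz":0,"tx":0,"ty":0,"tz":0,"grip":1}]';  python3 -c "
from h import *
st()
plan([.5344,-.1098,.185],np.radians(98.2),n=3)"
```

```text
time_s: 8.78
ee_pos: [0.5336, -0.1059, 0.2182]
eef_rot: [-3.139, -0.003, 1.715]
force: [-0.4, 0.0, -1.9]
grip_width: 0.0278
t 8.78 p [ 0.5336 -0.1059  0.2182] rpy [-179.85   -0.18   98.28] F [-0.36  0.04 -1.9 ] w 0.0278
0 {'tx': -0.03, 'ty': 0.0, 'tz': 0.28, 'rx': -0.01, 'ry': -0.02, 'rz': 0.01}
1 {'tx': -0.04, 'ty': 0.0, 'tz': 0.28, 'rx': -0.01, 'ry': -0.01, 'rz': 0.0}
2 {'tx': -0.03, 'ty': 0.01, 'tz': 0.27, 'rx': -0.02, 'ry': -0.02, 'rz': 0.01}
```

```bash
python3 -m pendant '[{"rx":-0.02,"ry":-0.03,"rz":0.01,"tx":-0.05,"ty":0,"tz":0.25,"grip":1},{"rx":-0.02,"ry":-0.02,"rz":0.01,"tx":-0.05,"ty":0.01,"tz":0.25,"grip":1},{"rx":0,"ry":0,"rz":0,"tx":-0.03,"ty":0,"tz":0.2,"grip":1},{"rx":0,"ry":0,"rz":0,"tx":0,"ty":0,"tz":0,"grip":1},{"rx":0,"ry":0,"rz":0,"tx":0,"ty":0,"tz":0,"grip":1}]';  python3 -c "
from h import *
st()
plan([.5344,-.1098,.175],np.radians(98.2),n=2)
for n in ('wrist','top','scene'):
    c=ctrl.camera(n);cv2.imwrite(f'pics/{n}6.png',c['pixels'])
t=cv2.imread('pics/top6.png')[130:240,255:365]; s=cv2.imread('pics/scene6.png')[180:280,180:290]
cv2.imwrite('pics/ts6.png',np.hstack([cv2.resize(t,(400,400),interpolation=2),cv2.resize(s,(400,400),interpolation=2)]))
"
```

```text
time_s: 9.2
ee_pos: [0.5345, -0.1094, 0.1861]
eef_rot: [-3.14, -0.0, 1.714]
force: [-0.1, -0.0, -1.0]
grip_width: 0.0279
t 9.2 p [ 0.5345 -0.1094  0.1861] rpy [-1.7991e+02 -2.0000e-02  9.8220e+01] F [-0.07 -0.04 -0.98] w 0.0279
0 {'tx': -0.0, 'ty': -0.0, 'tz': 0.14, 'rx': -0.01, 'ry': -0.0, 'rz': 0.0}
1 {'tx': -0.01, 'ty': -0.0, 'tz': 0.14, 'rx': -0.01, 'ry': -0.0, 'rz': 0.0}
```

View pics/wrist6.png

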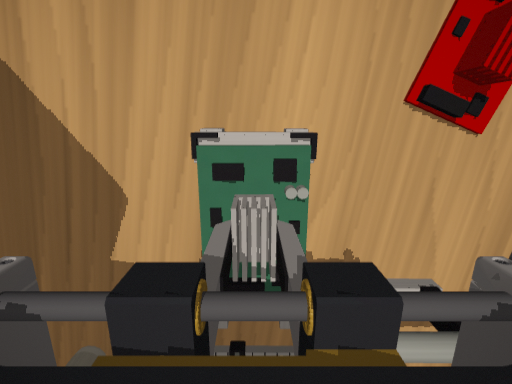

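View pics/ts6.png

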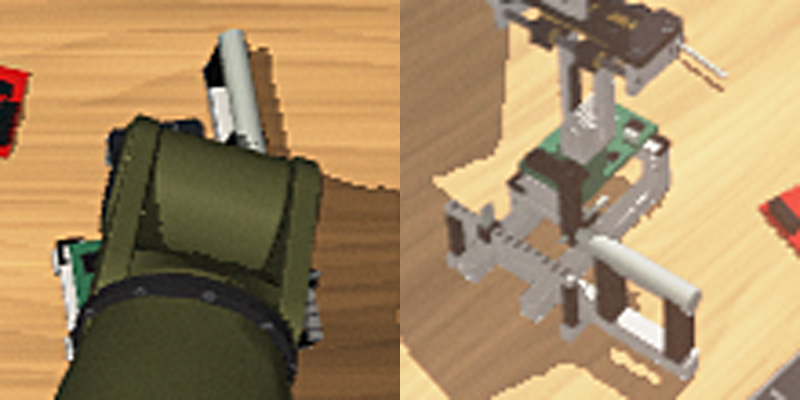

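The board is centred between the stops: edges at px 198 and 310, stop outer edges at 192 and 317. Lowering slowly while watching the force.

```bash
python3 -m pendant '[{"rx":-0.01,"ry":0,"rz":0,"tx":-0.01,"ty":0,"tz":0.15,"grip":1},{"rx":-0.01,"ry":0,"rz":0,"tx":-0.01,"ty":0,"tz":0.14,"grip":1},{"rx":0,"ry":0,"rz":0,"tx":0,"ty":0,"tz":0.06,"grip":1},{"rx":0,"ry":0,"rz":0,"tx":0,"ty":0,"tz":0,"grip":1}]';  python3 -c "
from h import *
st()"
python3 -m pendant '[{"rx":0,"ry":0,"rz":0,"tx":0,"ty":0,"tz":0.05,"grip":1},{"rx":0,"ry":0,"rz":0,"tx":0,"ty":0,"tz":0.03,"grip":1}]';  python3 -c "
from h import *
st()"
```

```text
time_s: 9.68
ee_pos: [0.5352, -0.1104, 0.1725]
eef_rot: [3.139, 0.001, 1.714]
force: [0.3, 0.3, -2.6]
grip_width: 0.0277
t 9.68 p [ 0.5352 -0.1104  0.1725] rpy [1.7983e+02 5.0000e-02 9.8220e+01] F [ 0.29  0.34 -2.58] w 0.0277
time_s: 9.85
ee_pos: [0.5352, -0.1105, 0.169]
eef_rot: [3.139, 0.001, 1.714]
force: [-0.6, 0.1, -1.7]
grip_width: 0.028
t 9.85 p [ 0.5352 -0.1105  0.169 ] rpy [1.7983e+02 5.0000e-02 9.8210e+01] F [-0.65  0.08 -1.68] w 0.028
```

```bash
python3 -m pendant '[{"rx":0,"ry":0,"rz":0,"tx":0,"ty":0,"tz":0.04,"grip":1},{"rx":0,"ry":0,"rz":0,"tx":0,"ty":0,"tz":0,"grip":1}]';  python3 -c "
from h import *
st()"
python3 -m pendant '[{"rx":0,"ry":0,"rz":0,"tx":0,"ty":0,"tz":0.03,"grip":1},{"rx":0,"ry":0,"rz":0,"tx":0,"ty":0,"tz":0.0,"grip":1}]';  python3 -c "
from h import *
st()"
```

```text
time_s: 10.02
ee_pos: [0.5352, -0.1105, 0.1672]
eef_rot: [3.139, 0.001, 1.714]
force: [-0.0, 0.2, -1.8]
grip_width: 0.0278
t 10.02 p [ 0.5352 -0.1105  0.1672] rpy [1.7983e+02 5.0000e-02 9.8210e+01] F [-0.01  0.16 -1.79] w 0.0278
time_s: 10.18
ee_pos: [0.5354, -0.1105, 0.1674]
eef_rot: [3.138, 0.001, 1.714]
force: [0.5, -0.2, -1.1]
grip_width: 0.0279
t 10.18 p [ 0.5354 -0.1105  0.1674] rpy [1.7979e+02 8.0000e-02 9.8220e+01] F [ 0.46 -0.22 -1.05] w 0.0279
```

```bash
python3 -m pendant '[{"rx":0.02,"ry":0,"rz":0,"tx":0,"ty":0,"tz":0.05,"grip":1},{"rx":0,"ry":0,"rz":0,"tx":0,"ty":0,"tz":0,"grip":1}]';  python3 -c "
from h import *
st()
c=ctrl.camera('wrist');cv2.imwrite('pics/w7.png',c['pixels'])
c=ctrl.camera('scene');s=c['pixels'][185:265,195:285];cv2.imwrite('pics/s7.png',cv2.resize(s,None,fx=7,fy=7,interpolation=2))
"
```

```text
time_s: 10.35
ee_pos: [0.5359, -0.1107, 0.1673]
eef_rot: [3.137, 0.002, 1.714]
force: [-1.1, 0.1, -2.3]
grip_width: 0.0276
t 10.35 p [ 0.5359 -0.1107  0.1673] rpy [1.7976e+02 1.4000e-01 9.8230e+01] F [-1.09  0.14 -2.27] w 0.0276
```

View pics/s7.png

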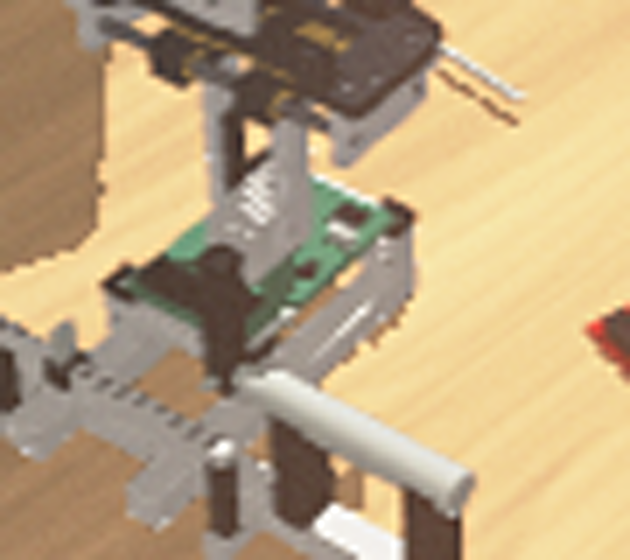

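View pics/w7.png

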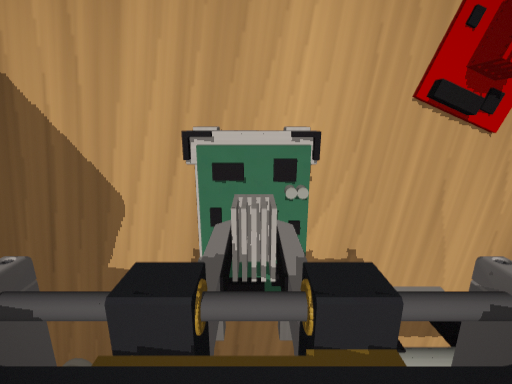

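```bash
python3 -c "
from h import *
im=cv2.imread('pics/w7.png')
cv2.imwrite('pics/w7z.png',cv2.resize(im[118:178,175:330],None,fx=5,fy=5,interpolation=2))
c=ctrl.camera('wrist')
for p in ([-.044,.064,.056],[.044,.064,.056],[-.04,.06,.056],[.04,.06,.056],[-.048,.068,.056],[.048,.068,.056]): print(p,proj(c,toW(p)).round(1), (5*(proj(c,toW(p))-[175,118])).round(0))
"
```

```text
[-0.044, 0.064, 0.056] [187.5 137.1] [63. 95.]
[0.044, 0.064, 0.056] [315.  137.2] [700.  96.]
[-0.04, 0.06, 0.056] [193.7 143. ] [ 93. 125.]
[0.04, 0.06, 0.056] [308.9 143.1] [669. 125.]
[-0.048, 0.068, 0.056] [181.3 131.1] [32. 66.]
[0.048, 0.068, 0.056] [321.1 131.3] [731.  66.]
```

View pics/w7z.png

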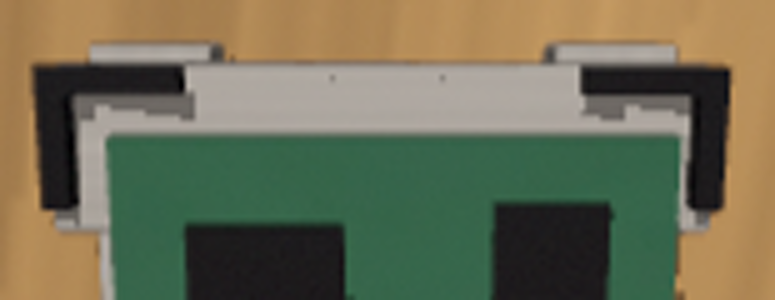

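Board is on the rails: z offset is as grasped, and the stop corners land where predicted. It sits about +1.8 mm in x and -1.4 mm in y, well inside ±6 mm. Releasing.

```bash
python3 -m pendant '[{"rx":0,"ry":0,"rz":0,"tx":0,"ty":0,"tz":0,"grip":0},{"rx":0,"ry":0,"rz":0,"tx":0,"ty":0,"tz":0,"grip":0},{"rx":0,"ry":0,"rz":0,"tx":0,"ty":0,"tz":0,"grip":0},{"rx":0,"ry":0,"rz":0,"tx":0,"ty":0,"tz":0,"grip":0},{"rx":0,"ry":0,"rz":0,"tx":0,"ty":0,"tz":0,"grip":0}]';  python3 -c "
from h import *
st()
c=ctrl.camera('wrist');cv2.imwrite('pics/w8.png',cv2.resize(c['pixels'][118:300,160:345],None,fx=3.2,fy=3.2,interpolation=2))
"
```

```text
time_s: 10.92
ee_pos: [0.5359, -0.1107, 0.1664]
eef_rot: [3.138, 0.002, 1.714]
force: [-0.5, 0.4, 0.0]
grip_width: 0.0471
t 10.92 p [ 0.5359 -0.1107  0.1664] rpy [1.7978e+02 1.3000e-01 9.8220e+01] F [-0.47  0.42  0.02] w 0.0471
```

View pics/w8.png

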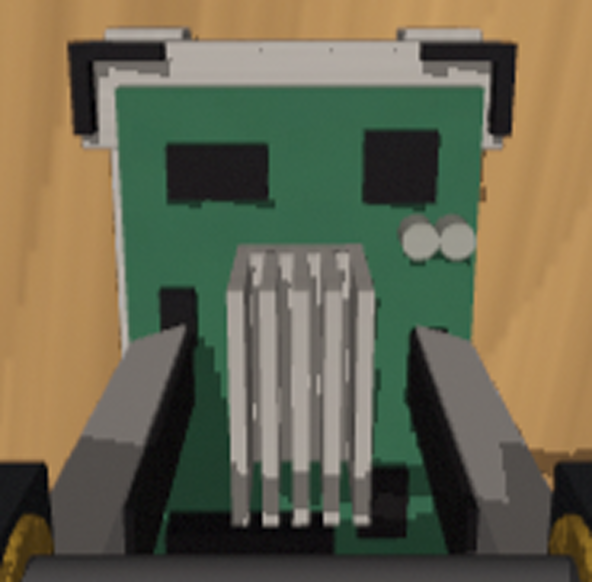

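Released: the board is flat in the nest and the fingers are clear of the sink. Retreating straight up.

```bash
python3 -m pendant '[{"rx":0,"ry":0,"rz":0,"tx":0,"ty":0,"tz":-0.2,"grip":-0.1},{"rx":0,"ry":0,"rz":0,"tx":0,"ty":0,"tz":-0.5,"grip":-0.1},{"rx":0,"ry":0,"rz":0,"tx":0,"ty":0,"tz":-0.7,"grip":-0.1},{"rx":0,"ry":0,"rz":0,"tx":0,"ty":0,"tz":-0.7,"grip":-0.1},{"rx":0,"ry":0,"rz":0,"tx":0,"ty":0,"tz":-0.7,"grip":-0.1},{"rx":0,"ry":0,"rz":0,"tx":0,"ty":0,"tz":-0.3,"grip":-0.1},{"rx":0,"ry":0,"rz":0,"tx":0,"ty":0,"tz":0,"grip":-0.1}]';  python3 -c "
from h import *
st()
c=ctrl.camera('wrist');cv2.imwrite('pics/w9.png',c['pixels']);np.save('w9.npy',c,allow_pickle=True)
t=ctrl.camera('scene')['pixels'][180:280,180:290]
cv2.imwrite('pics/s9.png',cv2.resize(t,None,fx=5.5,fy=5.5,interpolation=2))
print(toW([.062,-.1,.155])); plan([*toW([.062,-.09,0])[:2],.30],np.radians(98.2))
"
```

```text
time_s: 11.55
ee_pos: [0.5346, -0.1103, 0.2981]
eef_rot: [3.14, 0.001, 1.714]
force: [0.5, 0.1, -0.5]
grip_width: 0.0519
t 11.55 p [ 0.5346 -0.1103  0.2981] rpy [1.799e+02 7.000e-02 9.822e+01] F [ 0.5   0.06 -0.52] w 0.0519
[ 0.61002902 -0.19993463  0.155     ]
0 {'tx': -0.75, 'ty': 0.52, 'tz': -0.04, 'rx': -0.01, 'ry': 0.0, 'rz': 0.0}
1 {'tx': -0.75, 'ty': 0.52, 'tz': -0.04, 'rx': -0.0, 'ry': 0.0, 'rz': 0.0}
2 {'tx': -0.74, 'ty': 0.52, 'tz': -0.04, 'rx': -0.01, 'ry': 0.0, 'rz': 0.0}
```

View pics/w9.png

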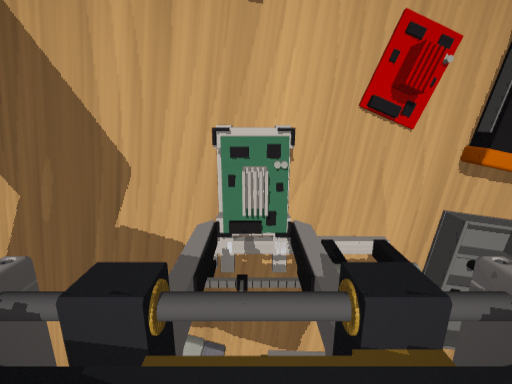

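View pics/s9.png

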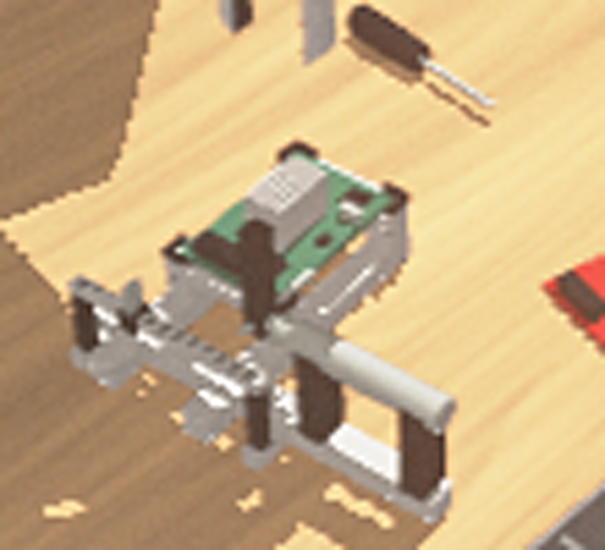

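Board sits square inside the four stops. The grip top in the scene crop at (255,230) matches the expected spot. Moving above the grip.

```bash
python3 -m pendant '[{"rx":0,"ry":0,"rz":0,"tx":-0.5,"ty":0.35,"tz":0,"grip":-0.3},{"rx":0,"ry":0,"rz":0,"tx":-0.7,"ty":0.5,"tz":0,"grip":-0.3},{"rx":0,"ry":0,"rz":0,"tx":-0.6,"ty":0.42,"tz":0,"grip":-0.3},{"rx":0,"ry":0,"rz":0,"tx":-0.35,"ty":0.25,"tz":0,"grip":-0.3},{"rx":0,"ry":0,"rz":0,"tx":0,"ty":0,"tz":0,"grip":-0.3},{"rx":0,"ry":0,"rz":0,"tx":0,"ty":0,"tz":0,"grip":-0.3}]';  python3 -c "
from h import *
st()
c=ctrl.camera('wrist');cv2.imwrite('pics/w10.png',c['pixels']);np.save('w10.npy',c,allow_pickle=True)
print(proj(c,toW([.062,-.1,.155])))
plan([*toW([.062,-.1,0])[:2],.29],np.radians(98.2))
"
```

```text
time_s: 12.15
ee_pos: [0.6077, -0.1888, 0.2856]
eef_rot: [-3.13, -0.006, 1.716]
force: [-0.7, 0.4, -0.5]
grip_width: 0.061
t 12.15 p [ 0.6077 -0.1888  0.2856] rpy [-179.31   -0.34   98.29] F [-0.73  0.37 -0.49] w 0.061
[256.44026909 230.51048824]
0 {'tx': -0.29, 'ty': 0.02, 'tz': -0.12, 'rx': -0.18, 'ry': -0.09, 'rz': 0.03}
```

View pics/w10.png

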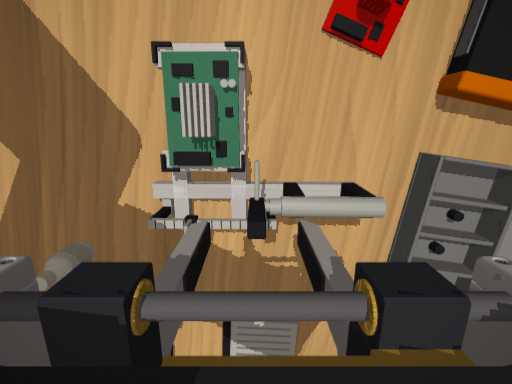

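Grip top appears at (257,231), matching the prediction (256,230). Descending astride it.

```bash
python3 -m pendant '[{"rx":-0.2,"ry":-0.1,"rz":0.03,"tx":-0.2,"ty":0.01,"tz":0.3,"grip":-0.3},{"rx":-0.1,"ry":-0.05,"rz":0,"tx":-0.15,"ty":0.01,"tz":0.5,"grip":-0.3},{"rx":0,"ry":0,"rz":0,"tx":0,"ty":0,"tz":0.5,"grip":-0.3},{"rx":0,"ry":0,"rz":0,"tx":0,"ty":0,"tz":0.3,"grip":-0.3},{"rx":0,"ry":0,"rz":0,"tx":0,"ty":0,"tz":0,"grip":-0.3},{"rx":0,"ry":0,"rz":0,"tx":0,"ty":0,"tz":0,"grip":-0.3}]';  python3 -c "
from h import *
st()
plan([*toW([.062,-.1,0])[:2],.207],np.radians(98.2),n=2)
"
```

```text
time_s: 12.7
ee_pos: [0.6075, -0.1984, 0.2175]
eef_rot: [3.135, 0.003, 1.717]
force: [0.7, 0.5, 0.4]
grip_width: 0.061
t 12.7 p [ 0.6075 -0.1984  0.2175] rpy [1.7961e+02 1.6000e-01 9.8350e+01] F [0.7  0.49 0.45] w 0.061
0 {'tx': -0.02, 'ty': 0.03, 'tz': 0.13, 'rx': 0.05, 'ry': 0.02, 'rz': 0.02}
1 {'tx': -0.03, 'ty': 0.02, 'tz': 0.13, 'rx': 0.05, 'ry': 0.02, 'rz': 0.02}
```

```bash
python3 -m pendant '[{"rx":0.06,"ry":0.02,"rz":0.02,"tx":-0.03,"ty":0.04,"tz":0.15,"grip":-0.3},{"rx":0.05,"ry":0.02,"rz":0.02,"tx":-0.02,"ty":0.03,"tz":0.1,"grip":-0.3},{"rx":0,"ry":0,"rz":0,"tx":0,"ty":0,"tz":0,"grip":-0.3},{"rx":0,"ry":0,"rz":0,"tx":0,"ty":0,"tz":0,"grip":-0.3}]';  python3 -c "
from h import *
st(); o=ctrl.get_obs(); print(toF(o['ee_pos']))
c=ctrl.camera('wrist');cv2.imwrite('pics/w11.png',c['pixels'])
"
```

```text
time_s: 13.03
ee_pos: [0.6111, -0.1991, 0.2092]
eef_rot: [3.141, 0.001, 1.715]
force: [-0.1, 1.1, 0.1]
grip_width: 0.0611
t 13.03 p [ 0.6111 -0.1991  0.2092] rpy [1.7996e+02 6.0000e-02 9.8240e+01] F [-0.13  1.09  0.14] w 0.0611
[ 0.06316602 -0.09930241  0.20924274]
```

View pics/w11.png

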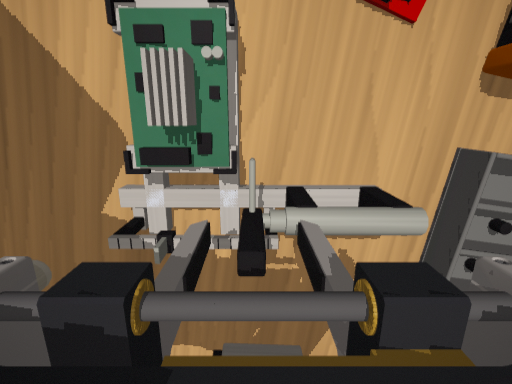

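Grip at px (252,240) is centred between the fingers. Closing with 35 N.

```bash
python3 -m pendant '[{"rx":0,"ry":0,"rz":0,"tx":0,"ty":0,"tz":0,"grip":1},{"rx":0,"ry":0,"rz":0,"tx":0,"ty":0,"tz":0,"grip":1},{"rx":0,"ry":0,"rz":0,"tx":0,"ty":0,"tz":0,"grip":1},{"rx":0,"ry":0,"rz":0,"tx":0,"ty":0,"tz":0,"grip":1},{"rx":0,"ry":0,"rz":0,"tx":0,"ty":0,"tz":0,"grip":1},{"rx":0,"ry":0,"rz":0,"tx":0,"ty":0,"tz":0,"grip":1},{"rx":0,"ry":0,"rz":0,"tx":0,"ty":0,"tz":0,"grip":1},{"rx":0,"ry":0,"rz":0,"tx":0,"ty":0,"tz":0,"grip":1}]' 35; python3 -m pendant '[{"rx":0,"ry":0,"rz":0,"tx":0,"ty":0,"tz":0,"grip":1},{"rx":0,"ry":0,"rz":0,"tx":0,"ty":0,"tz":0,"grip":1},{"rx":0,"ry":0,"rz":0,"tx":0,"ty":0,"tz":0,"grip":1}]'; python3 -c "
from h import *
st(); o=ctrl.get_obs(); print(toF(o['ee_pos']), FR.T@o['force'])
"
```

```text
time_s: 13.75
ee_pos: [0.6101, -0.1995, 0.2106]
eef_rot: [-3.14, 0.001, 1.714]
force: [-10.2, 0.1, 3.1]
grip_width: 0.0161
time_s: 14.0
ee_pos: [0.61, -0.1995, 0.2106]
eef_rot: [-3.14, 0.001, 1.714]
force: [-1.3, 0.1, 0.5]
grip_width: 0.0157
t 14.0 p [ 0.61   -0.1995  0.2106] rpy [-1.799e+02  6.000e-02  9.820e+01] F [-1.32  0.13  0.47] w 0.0157
[ 0.06200209 -0.09960492  0.21056869] [-1.2890664   0.31935336  0.47414288]
```

Gripped at 15.7 mm, with the TCP at frame x = 62.0 (home). Pulling along frame -x, which is tool -y.

```bash
python3 -m pendant '[{"rx":0,"ry":0,"rz":0,"tx":0,"ty":-0.15,"tz":0,"grip":1},{"rx":0,"ry":0,"rz":0,"tx":0,"ty":-0.3,"tz":0,"grip":1},{"rx":0,"ry":0,"rz":0,"tx":0,"ty":-0.3,"tz":0,"grip":1},{"rx":0,"ry":0,"rz":0,"tx":0,"ty":-0.3,"tz":0,"grip":1},{"rx":0,"ry":0,"rz":0,"tx":0,"ty":-0.3,"tz":0,"grip":1},{"rx":0,"ry":0,"rz":0,"tx":0,"ty":-0.15,"tz":0,"grip":1},{"rx":0,"ry":0,"rz":0,"tx":0,"ty":0,"tz":0,"grip":1}]' 35; python3 -c "
from h import *
st(); o=ctrl.get_obs(); print(toF(o['ee_pos']), FR.T@o['force'])
"
```

```text
time_s: 14.58
ee_pos: [0.5492, -0.2079, 0.2106]
eef_rot: [3.134, 0.004, 1.715]
force: [8.8, -0.7, -5.2]
grip_width: 0.0163
t 14.58 p [ 0.5492 -0.2079  0.2106] rpy [179.55   0.23  98.28] F [ 8.82 -0.7  -5.19] w 0.0163
[ 0.00068687 -0.09925459  0.21059546] [ 8.63098175 -1.95029719 -5.19348892]
```

```bash
python3 -m pendant '[{"rx":0.05,"ry":0,"rz":0,"tx":0,"ty":-0.15,"tz":0,"grip":1},{"rx":0,"ry":0,"rz":0,"tx":0,"ty":-0.15,"tz":0,"grip":1},{"rx":0,"ry":0,"rz":0,"tx":0,"ty":-0.05,"tz":0,"grip":1},{"rx":0,"ry":0,"rz":0,"tx":0,"ty":0,"tz":0,"grip":1},{"rx":0,"ry":0,"rz":0,"tx":0,"ty":0,"tz":0,"grip":1}]' 35; python3 -c "
from h import *
st(); o=ctrl.get_obs(); print(toF(o['ee_pos']), FR.T@o['force'])
for n in ('wrist','top','scene'):
    c=ctrl.camera(n);cv2.imwrite(f'pics/{n}12.png',c['pixels']);np.save(f'{n}12.npy',c,allow_pickle=True)
    print(n,proj(c,toW([-.0145,-.128,.091])),proj(c,toW([-.0145,-.117,.085])))
st()
"
```

```text
time_s: 15.0
ee_pos: [0.5353, -0.2098, 0.2106]
eef_rot: [3.13, 0.006, 1.716]
force: [11.0, 0.0, -3.7]
grip_width: 0.0159
t 15.0 p [ 0.5353 -0.2098  0.2106] rpy [179.35   0.36  98.3 ] F [ 1.098e+01  1.000e-02 -3.720e+00] w 0.0159
[-0.01332751 -0.09906282  0.21058332] [10.87442465 -1.55258595 -3.72447774]
wrist [250.49531707 254.08896879] [250.48932486 238.48546754]
top [340.68518885 205.1267645 ] [336.4844607  206.00590382]
scene [203.1070555  231.18951916] [205.52145718 230.64218106]
t 15.15 p [ 0.5354 -0.2097  0.2106] rpy [179.35   0.36  98.3 ] F [10.65 -0.3  -4.35] w 0.0157
```

View pics/wrist12.png

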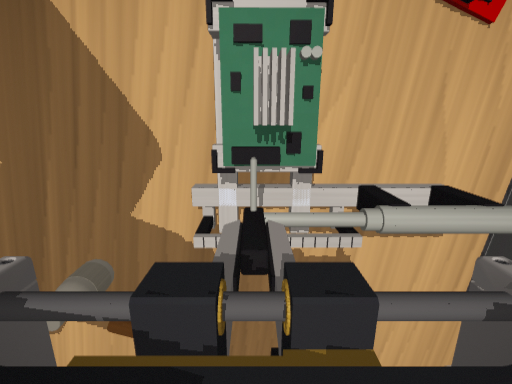

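```bash
python3 -c "
from h import *
t=cv2.imread('pics/top12.png')[150:240,280:370]; s=cv2.imread('pics/scene12.png')[195:265,170:240]
cv2.imwrite('pics/ts12.png',np.hstack([cv2.resize(t,(400,400),interpolation=2),cv2.resize(s,(400,400),interpolation=2)]))"
```

```text
(no output)
```

View pics/ts12.png

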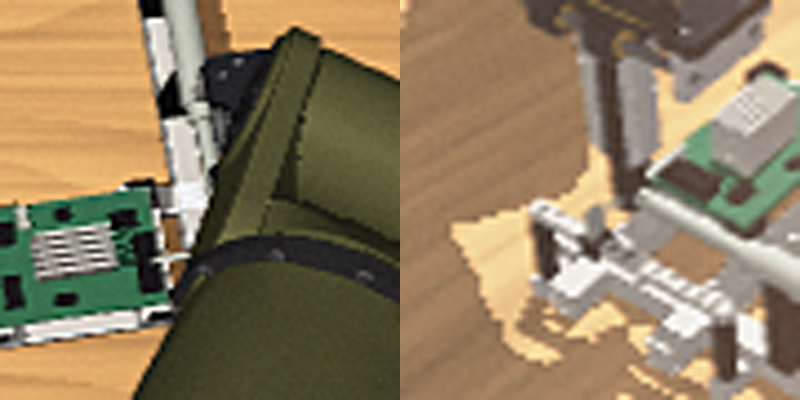

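```bash
python3 -c "
from h import *
o=ctrl.get_obs();R=Ro.from_euler('xyz',o['eef_rot']);p=np.array(o['ee_pos'])
for d in (.078,.097,.125): print(d,toF(p+R.apply([0,0,d])))
c=np.load('wrist12.npy',allow_pickle=True).item()
for q in ((253,170),(253,185),(253,200)): print('needle',toF(onz(c,*q,.085)))
a=cv2.imread('pics/w10.png')[205:240,150:290]; b=cv2.imread('pics/w11.png')[225:265,100:240]
w=cv2.imread('pics/wrist12.png')[150:290,180:320]
s=cv2.imread('pics/scene12.png')[220:250,190:240]
cv2.imwrite('pics/z12.png',np.vstack([cv2.resize(a,(700,175),interpolation=2),cv2.resize(b,(700,200),interpolation=2)]))
cv2.imwrite('pics/zs12.png',cv2.resize(s,None,fx=14,fy=14,interpolation=2)); cv2.imwrite('pics/zw12.png',cv2.resize(w,None,fx=4,fy=4,interpolation=2))
"
```

```text
0.078 [-0.01234168 -0.0995467   0.13258465]
0.097 [-0.01212591 -0.09966536  0.11358625]
0.125 [-0.01180793 -0.09984024  0.0855886 ]
needle [-0.0125486  -0.06004506  0.085     ]
needle [-0.0125256 -0.0718533  0.085    ]
needle [-0.0125019  -0.08402123  0.085     ]
```

View pics/z12.png

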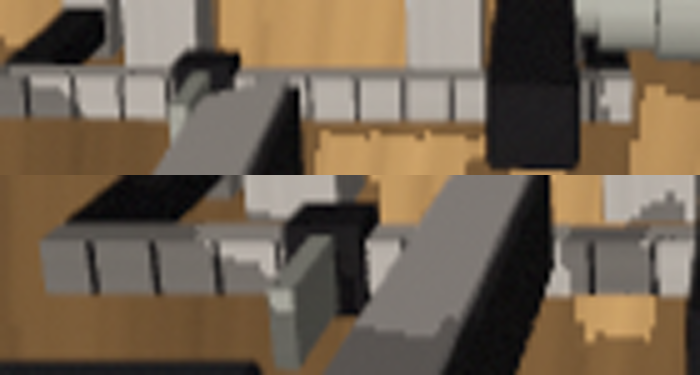

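View pics/zs12.png

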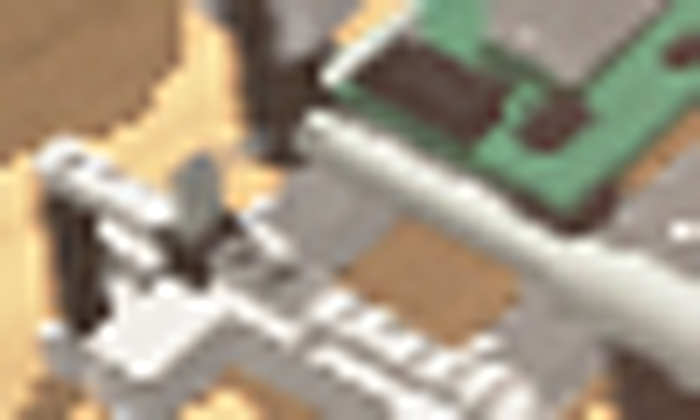

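View pics/zw12.png

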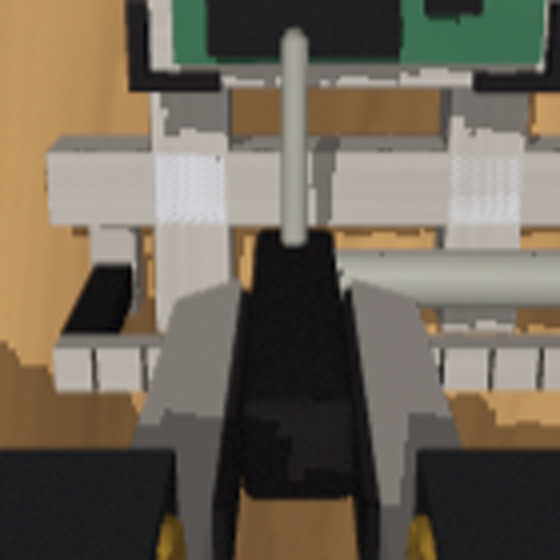

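```bash
python3 -c "
from h import *
def T(p,e):
    M=np.eye(4);M[:3,:3]=Ro.from_euler('xyz',e).as_matrix();M[:3,3]=p;return M
o=ctrl.get_obs(); c12=np.load('wrist12.npy',allow_pickle=True).item()
X=np.linalg.inv(T(o['ee_pos'],o['eef_rot']))@np.array(c12['world_from_camera'])
c11=dict(c12); c11['world_from_camera']=T([.6111,-.1991,.2092],[3.141,.001,1.715])@X
print('check pointer home needle',toF(onz(c11,252,185,.085)))
def px(x,y,ox,oy,s=5): return (x+.5)/s-.5+ox,(y+.5)/s-.5+oy
for q in [(272,115),(295,115),(300,190),(278,190),(286,152)]: print(toF(onz(c11,*px(*q,100,225),.091)).round(4))
c10=np.load('w10.npy',allow_pickle=True).item()
for q in [(170,103),(188,103),(172,140)]: print('w10',toF(onz(c10,*px(*q,150,205),.091)).round(4))
"
```

```text
check pointer home needle [ 0.06178118 -0.07117402  0.085     ]
[-0.0165 -0.1213  0.091 ]
[-0.0129 -0.1213  0.091 ]
[-0.0132 -0.1346  0.091 ]
[-0.0168 -0.1346  0.091 ]
[-0.0149 -0.1278  0.091 ]
w10 [-0.0168 -0.1206  0.091 ]
w10 [-0.0129 -0.1206  0.091 ]
w10 [-0.0169 -0.1292  0.091 ]
```

Fin top measures x = -14.9 mm, y = -128 mm (expected -128) and 3.7 mm wide (expected 4). Pointer is at about -12.4 mm, so another 2.5 mm is needed.

```bash
python3 -m pendant '[{"rx":0,"ry":0,"rz":0,"tx":0,"ty":-0.06,"tz":0,"grip":1},{"rx":0,"ry":0,"rz":0,"tx":0,"ty":-0.03,"tz":0,"grip":1},{"rx":0,"ry":0,"rz":0,"tx":0,"ty":0,"tz":0,"grip":1},{"rx":0,"ry":0,"rz":0,"tx":0,"ty":0,"tz":0,"grip":1}]' 35; python3 -c "
from h import *
st(); o=ctrl.get_obs(); print(toF(o['ee_pos']), FR.T@o['force'])
c=ctrl.camera('wrist');cv2.imwrite('pics/w13.png',c['pixels']);np.save('w13.npy',c,allow_pickle=True)
im=c['pixels']; cv2.imwrite('pics/w13z.png',cv2.resize(im[150:225,220:290],None,fx=8,fy=8,interpolation=2))
st()
R=Ro.from_euler('xyz',o['eef_rot']);p=np.array(o['ee_pos'])
print(toF(p+R.apply([0,0,.078])))
"
```

```text
time_s: 15.48
ee_pos: [0.5326, -0.21, 0.2105]
eef_rot: [3.125, 0.008, 1.716]
force: [10.3, -1.7, -3.3]
grip_width: 0.0158
t 15.48 p [ 0.5326 -0.21    0.2105] rpy [179.05   0.47  98.34] F [10.31 -1.67 -3.27] w 0.0158
[-0.01605826 -0.0989282   0.21053379] [ 9.96915888 -3.12512061 -3.26967716]
t 15.53 p [ 0.5326 -0.21    0.2105] rpy [179.05   0.47  98.35] F [11.03 -0.92 -4.09] w 0.0162
[-0.01476237 -0.099559    0.1325471 ]
```

View pics/w13z.png

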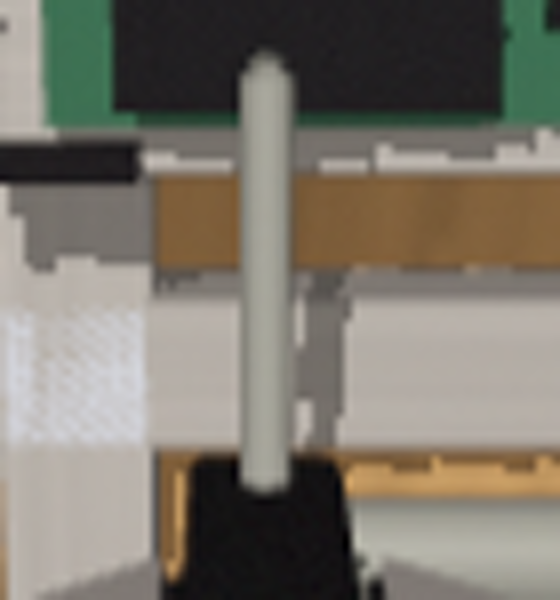

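```bash
python3 -c "
from h import *
c=np.load('w13.npy',allow_pickle=True).item()
for y in (100,250,400): print(toF(onz(c,(266.5)/8-.5+220,(y+.5)/8-.5+150,.085)))
for _ in range(4): ctrl.camera('scene')
st(); o=ctrl.get_obs(); print(o['joint_vel'].round(4) if hasattr(o['joint_vel'],'round') else o['joint_vel'])
im=c['pixels']; g=cv2.inRange(cv2.cvtColor(im,cv2.COLOR_BGR2HSV),(50,70,30),(95,255,255)); g=cv2.morphologyEx(g,cv2.MORPH_CLOSE,np.ones((15,15)))
b=cv2.boxPoints(cv2.minAreaRect(max(cv2.findContours(g,0,2)[0],key=cv2.contourArea)))
print(np.array([toF(onz(c,*q,.056)) for q in b]).round(4),np.mean([toF(onz(c,*q,.056)) for q in b],0))
cv2.imwrite('pics/s13.png',cv2.resize(ctrl.camera('scene')['pixels'],(800,600),interpolation=2))
"
```

```text
[-0.01481965 -0.05404101  0.085     ]
[-0.01478126 -0.0686238   0.085     ]
[-0.01474139 -0.08376581  0.085     ]
t 15.73 p [ 0.5327 -0.21    0.2106] rpy [179.05   0.47  98.35] F [10.88 -0.44 -4.12] w 0.016
[ 0.0003  0.0019 -0.0004  0.0001  0.0011  0.0001]
[[-0.0411 -0.0611  0.056 ]
 [-0.0377  0.0628  0.056 ]
 [ 0.0401  0.0635  0.056 ]
 [ 0.0494 -0.0611  0.056 ]] [0.00266634 0.00104462 0.056     ]
```

View pics/s13.png

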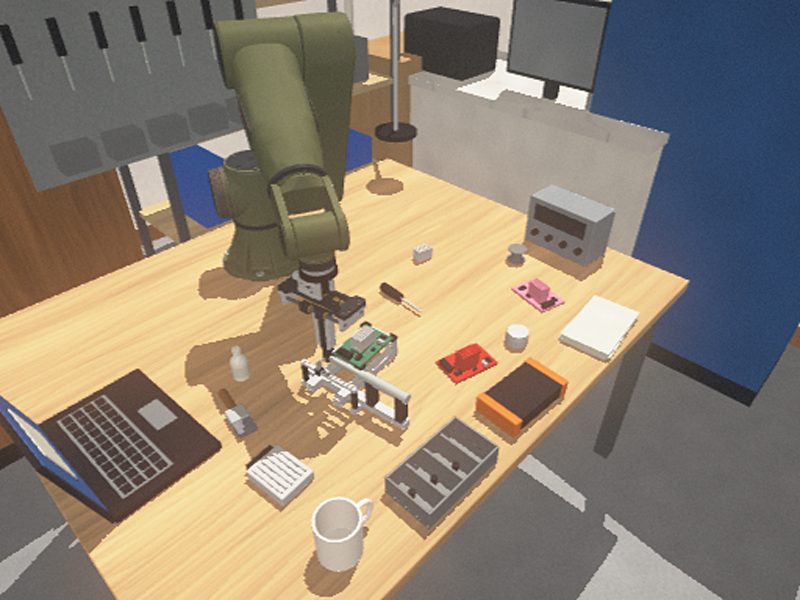

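View pics/w13.png

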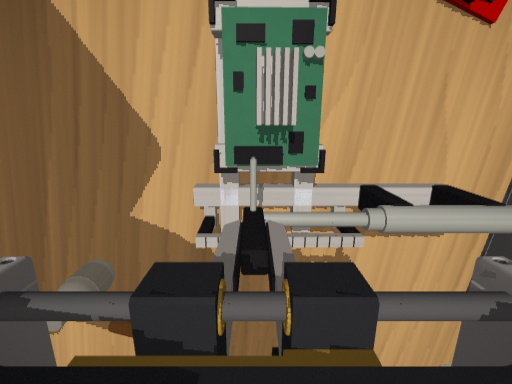

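```bash
python3 -c "
from h import *
c=np.load('w9.npy',allow_pickle=True).item(); im=c['pixels']
g=cv2.inRange(cv2.cvtColor(im,cv2.COLOR_BGR2HSV),(50,70,30),(95,255,255))
for v in (145,165,185): 
    r=np.where(g[v,200:310])[0]+200; print([toF(onz(c,u,v,.056)).round(4).tolist() for u in (r[0]-.5,r[-1]+.5)])
for u in (228,255,283):
    r=np.where(g[120:240,u])[0]+120; print([toF(onz(c,u,v,.056)).round(4).tolist() for v in (r[0]-.5,r[-1]+.5)])
"
```

```text
[[-0.0383, 0.0479, 0.056], [0.0411, 0.048, 0.056]]
[[-0.0379, 0.0244, 0.056], [0.024, 0.0245, 0.056]]
[[-0.0386, -0.0, 0.056], [0.0415, 0.0, 0.056]]
[[-0.0293, 0.0576, 0.056], [-0.0322, -0.0634, 0.056]]
[[0.0019, 0.0577, 0.056], [0.0022, -0.0458, 0.056]]
[[0.0344, 0.0577, 0.056], [0.0379, -0.0634, 0.056]]
```

Board is inside the stops (about +1.5 mm in x and -1.4 to -2.9 mm in y, with rail visible between board and stop). The pointer is at -14.8 mm against the fin at -14.9 mm and holds still at about 11 N. Handing in.

```bash
python3 -c "
from h import *
st(); print(ctrl.hand_in())"
```

```text
t 15.78 p [ 0.5327 -0.21    0.2105] rpy [179.05   0.47  98.34] F [10.   -0.97 -3.58] w 0.0157
the job is handed in; nothing more can be done
None
```

The green board is on the rails and released, and I handed the job in at 15.8 s with the pointer held at the mark; no verdict was reported.

- **Board:** I picked it up by the heat sink, set it down on both rails inside the corner stops and let go. It lies flat, about +1.5 mm off in x and -1.4 to -2.9 mm off in y. Two views disagreed on y by about 1.5 mm, but both are within the 6 mm limit. An automatic outline check in the last view picked up background and was discarded; I used the edge measurements instead.
- **Pointer:** I gripped it with 35 N and pulled it about 77 mm. The last picture puts it at x = -14.8 mm in the frame, with the fin at -14.9 mm. An earlier look put the fin at -14.5 mm, so the gap is at most about 0.4 mm.
- **Holding steady:** Over the last 0.25 s the arm stayed put, against a spring force of about 11 N. The tool leans about 1° under this load.
- **Clearance and bystanders:** In the last pictures the needle hangs clear of the board and the other things look unmoved. I checked both by eye only.

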